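# Pack the microscope's stage set for sterilising

### The arm

A 6-joint arm with a two-finger parallel gripper is mounted at the origin on the work surface. World frame = base frame: x ahead of the robot, y to its left, z up, the work surface at z = 0. Lengths are in m, angles in rad, forces in N, time in s.
With the tool pointing down it reaches from about 0.225 to 0.875 m from the base axis. Payload 3.4 kg.
Tool frame: the origin (TCP) lies between the finger pads; the fingertips stand 11 mm ahead of it and the grasp point (between the pads) lies 8 mm behind it (tips_ahead is the distance from the TCP to the fingertips, in m); z points along the fingers, x is the direction in which the jaws open and shut, and the axes are right-handed (so a half turn about z gives the same grasp; the last joint's range is limited). The gripper opens to 85 mm and grips with 20 to 120 N. Pads are 22 mm wide; open, the fingers measure 114 mm over their backs; the gripper's body (76 mm by 85 mm) begins 54 mm behind the grasp point. The pads swing forward as they close: fully open they stand 13 mm farther back than shut.
Start: joints at [-1.278, 0.276, 1.505, -0, 1.361, -0.121], TCP at [0.231, -0.527, 0.242] pointing down, gripper open.
Joint ranges: [-2.89, 2.89], [-0.75, 2.08], [0.22, 2.7], [-1.18, 4.32], [0.11, 2.71], [-2.7, 2.7]. Speed limits (rad/s): [2.57, 2.57, 3.14, 3.14, 3.14, 3.14].

### API

Orientations are given as a unit quaternion [w, x, y, z].
In Python, from rig import get_state, get_image, sign_off, masks_of, tips_ahead gives the robot as it stands.
- The arm moves only by the tool play_rows, never from a script. Its argument "series" is a list of rows, each an object of numbers: "fingers": the closure, from -1 (fully open) to 1 (shut); "dx", "dy", "dz": the shift along the world's x, y, z in mm; "turn": the turn about the world's z in rad. A call has 1 to 20 rows; each row shifts and turns the pose as measured when the row begins; what a row does not reach is not made up. A row lasts 1/12 s, in which the tool goes at most 41.7 mm and 7.16 degrees, less where a joint would pass 70% of its speed; a pose out of reach is approached as far as the arm can. A call with a gripper value outside its range is refused whole. The fingers move at their own pace and stop on an object; "squeeze" is the grip in N (left out, the last holds). Time passes only in rows, so rows that do not move let the fingers close. It gives the time, the measured TCP pose, the force and the opening at its end, in the units of the state.
- get_state(): the state, without advancing time (a new reading comes with each control period).
- get_image(name): name is "scene" or "top" or "wrist"; returns a dict with "pixels" (420x560x3 uint8, red, green, blue), "vfov" (degrees; the focal length in pixels is half the picture's height over the tangent of half this angle, whatever the lens; pixels are square), "cx", "cy" (the principal point, pixels), "rvec" (rotation vector, rad) and "tvec" (3), from world to camera coordinates, as OpenCV has them; the wrist camera has in their place "hand_eye" (4x4, takes a point from camera to tool coordinates, whose origin is the TCP and whose axes are the tool frame's). Camera axes: x right, y down, z forward; pixel columns grow to the right and rows downward; lengths in m; the calibration is good to about 2 mm. The wrist camera is an equidistant fisheye: a pixel r from the principal point sees the ray r / f radians off the axis. A picture is of the moment at which its call begins: read the wrist's pose just before it. There is no depth.
- sign_off(): hands the job in, once; it reports no verdict.
Trained networks look in a picture, given as the dict that the camera call returned (one of the last four; its "shot" number tells which), for a name from the list of things; names that differ only in an ending like _2 or _b are one class to them, and where a whole thing is asked for, a point or a joint stands for the part that bears it (a point fixed in the world has none). Each returns a list of dicts, best first, with "p" (0 to 1); they miss things now and then, are a little off and sometimes report something else, mostly with a low value. They report only what shows in the picture. A call takes as long as a camera call. They do not tell look-alikes from the thing itself.
- masks_of(picture, label): "region" (420x560 bool, what is visible of it) and "xy" ([column, row] in pixels, amid what is visible of it).
The state is a dict: "clock": time; "qpos": joint angles; "qd": joint speeds; "effort": joint torques, N m; "position": TCP position; "ee_rot": TCP orientation; "contact_force": force on the tool from outside, world axes, zero at the start; "moment": the same for the moment, N m; "width": finger opening in m.
Only numpy, scipy, OpenCV 4.12 (cv2) and the standard library are available. Lean on these libraries where they do the work, as an engineer would, in place of code of your own. Each camera call takes 0.05 s, during which the arm holds its last target. There are 200 camera calls.

### The job

The stage is off the microscope for cleaning. Pack all the coloured filler plates lying on the bench into the white tray, turned so that they fit side by side flat on its floor with none overlapping; then lift the stage insert straight and level up off its four locating pins and lay it flat on the tray's two end ledges, over the plates. Leave the other things on the bench where they are.

Things in the scene. Friction and masses are not known exactly. Their poses are not given: they have to be found in the camera images.
- plate_blue_grip (a point): blue filler plate, a long L, 8 mm thick, 0.1 kg, with an upright black finger bar, 20 x 12 mm, 32 mm tall, on top (whole height 40 mm). Point: on the bar's axis, 20 mm above the underside; x along the bar, y across its 12 mm, z up. Outline from this point, mm: union of x -11 to 11, y -58 to 42 and x -37 to -11, y 20 to 42. May be absent.
- plate_red_grip (a point): red filler plate, a fat P (a block with one square tab), 8 mm thick, 0.1 kg, with an upright black finger bar, 30 x 12 mm, 32 mm tall, on top (whole height 40 mm). Point: on the bar's axis, 20 mm above the underside; x along the bar, y across its 12 mm, z up. Outline from this point, mm: union of x -24 to 24, y -29 to 19 and x -24 to -2, y 19 to 45. May be absent.
- plate_gold_grip (a point): gold filler plate, a short L, 8 mm thick, 0.1 kg, with an upright black finger bar, 30 x 12 mm, 32 mm tall, on top (whole height 40 mm). Point: on the bar's axis, 20 mm above the underside; x along the bar, y across its 12 mm, z up. Outline from this point, mm: union of x -44 to 30, y -11 to 11 and x 8 to 30, y -37 to -11. May be absent.
- plate_green_grip (a point): green filler plate, a corner plate with two equal arms (V), 8 mm thick, 0.1 kg, with an upright black finger bar, 30 x 12 mm, 32 mm tall, on top (whole height 40 mm). Point: on the bar's axis, 20 mm above the underside; x along the bar, y across its 12 mm, z up. Outline from this point, mm: union of x -45 to 29, y -11 to 11 and x 7 to 29, y 11 to 63. May be absent.
- plate_violet_grip (a point): violet filler plate, a T, 8 mm thick, 0.1 kg, with an upright black finger bar, 30 x 12 mm, 32 mm tall, on top (whole height 40 mm). Point: on the bar's axis, 20 mm above the underside; x along the bar, y across its 12 mm, z up. Outline from this point, mm: union of x -37 to 37, y -16 to 6 and x -11 to 11, y 6 to 32. May be absent.
- plate_silver_grip (a point): silver filler plate, a long bar, widened at one end, 8 mm thick, 0.1 kg, with an upright black finger bar, 30 x 12 mm, 32 mm tall, on top (whole height 40 mm). Point: on the bar's axis, 20 mm above the underside; x along the bar, y across its 12 mm, z up. Outline from this point, mm: union of x 1 to 23, y -40 to 86 and x -25 to 1, y -40 to 8. May be absent.
- tray: white sterilising tray, fixed, 198 x 142 mm; origin at the centre of its underside, x along its length. Floor 4 mm thick; its well, 158 (x) by 132 (y) mm, is filled in one layer by the full set of six plates, cut to a 26 mm grid (6 squares by 5) with 4 mm between neighbours. Long walls 16 mm high.
- tray_ledge (a point): centre of the tray at the height of its two end ledges, 50 mm above the bench; axes as the tray's. Ledges: x = 79 to 94 mm either side, 15 mm wide; outside them end rims and, at y = 66.5 to 71 mm, small side cheeks, all 64 mm high. The insert lies on these ledges.
- stage: black microscope stage, fixed on the bench, 250 x 190 x 34 mm with an open 140 x 90 mm middle; origin at the centre of its underside, x along its length; two motors 44 mm high stick out 45 mm at its +x end. Four 8 mm steel pins stand 30 mm above its top, at x = +-77, y = +-50 mm.
- insert_grip (a point): stage insert, grey metal plate 178 (x) x 123 (y) x 8 mm, 0.35 kg, two openings, four 10.5 mm holes, in the middle a black finger bar with a yellow line, 14 (x) x 60 (y) mm, 32 mm tall (whole height 40 mm). Point: its centre, 20 mm above the underside, z up. Starts flat on the stage over the pins, axes as the stage's; must rise 30 mm to clear them.
- dish_a: 35 mm culture dish, 12 mm high, among the plates, bystander; origin at its underside.
- dish_b: another such dish, bystander; origin at its underside.
- wellplate: six-well plate 127 x 85 x 20 mm, blue wells, yellow strip, bystander; origin at its underside.
- media_bottle: amber bottle 60 mm across, 140 mm tall, bystander; origin at its underside.
- tip_box: blue pipette-tip box 122 x 85 x 74 mm, bystander; origin at its underside.
- pipette: pipette lying down, 240 mm long, bystander; origin at its underside.
- beaker: white beaker 80 mm across, 100 mm tall, bystander; origin at its underside.
Mind the look-alikes: they are no part of the job. Several things look just like the part that bears plate_green_grip: the one meant starts farthest from the robot's base.

How it is judged:
By the outcome, as a careful person would: the job done as asked, in the order asked, and still so for the second after the job is handed in, with the robot touching nothing.
Of plate_blue, plate_red, plate_gold, plate_green, plate_violet, plate_silver only 4 to 6 are there at a start; the rules pass over those that are not, and their reading is None.
At some moment in a run one of plate_blue, plate_red, plate_gold, plate_green, plate_violet, plate_silver may be knocked a few centimetres aside while the robot is not near it.
It also fails if it takes over 210 s, if anything falls off the work surface, if the arm or the gripper's body presses on something with over 40 N, if the wrist force passes 120 N, or if a joint passes its speed limit or range.

## Working session

There is one attempt and no reset: what is moved stays moved. The work goes in short steps, Python scripts to look and compute and a tool call to move; the robot and the scene stay as the last step left them, time stands still between calls to the robot, and variables do not carry over. Pictures are saved under pics/ and viewed, about 12 in all and at most 16, crops included, and the job is handed in when it is done.

Besides the shell and the picture viewer there is one more tool, called after "Emit:" as name(argument=value, ...) on one line, values as JSON. play_rows: Moves the arm, as the interface text tells. Its arguments: {"type":"object","properties":{"series":{"type":"array"},"squeeze":{"type":"number"}},"required":["series"]}

```bash
mkdir -p pics; ls; python3 - <<'E'
from rig import *
import cv2,numpy as np
print({k:np.round(v,3) for k,v in get_state().items()}, tips_ahead)
for n in ("scene","top","wrist"):
    p=get_image(n); cv2.imwrite(f"pics/{n}0.png",cv2.resize(p["pixels"][:,:,::-1],(800,600),interpolation=cv2.INTER_CUBIC))
    print(n,{k:(np.round(v,3).tolist()) for k,v in p.items() if k!="pixels"})
E
```

```text
pics
{'clock': np.float64(0.0), 'qpos': array([-1.278,  0.277,  1.506,  0.   ,  1.361, -0.121]), 'qd': array([-0.001,  0.001, -0.001, -0.   , -0.001,  0.001]), 'effort': array([-1.0000e-03, -4.1678e+01, -2.4581e+01, -0.0000e+00,  1.1000e-02,
       -0.0000e+00]), 'position': array([ 0.231, -0.526,  0.241]), 'ee_rot': array([-0.001,  0.837, -0.547, -0.001]), 'contact_force': array([-0.23 , -0.427,  1.245]), 'moment': array([ 0.008, -0.086, -0.061]), 'width': np.float64(0.085)} 0.011
scene {'vfov': 49.179, 'cx': 282.339, 'cy': 211.476, 'rvec': [2.103, 0.961, -0.445], 'tvec': [-0.238, -0.227, 1.764], 'shot': 1}
top {'vfov': 57.451, 'cx': 279.901, 'cy': 212.787, 'rvec': [2.173, -2.15, 0.098], 'tvec': [-0.081, 0.504, 0.951], 'shot': 2}
wrist {'vfov': 65.706, 'cx': 285.486, 'cy': 209.441, 'hand_eye': [[1.0, -0.002, 0.001, 0.001], [0.001, 0.95, 0.311, -0.079], [-0.001, -0.311, 0.95, -0.131], [0.0, 0.0, 0.0, 1.0]], 'shot': 3}
```

View pics/top0.png

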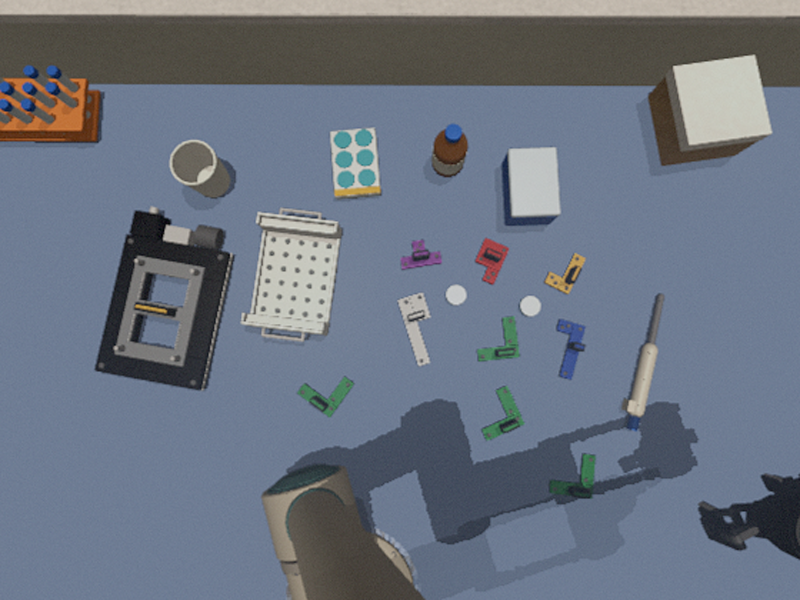

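View pics/scene0.png

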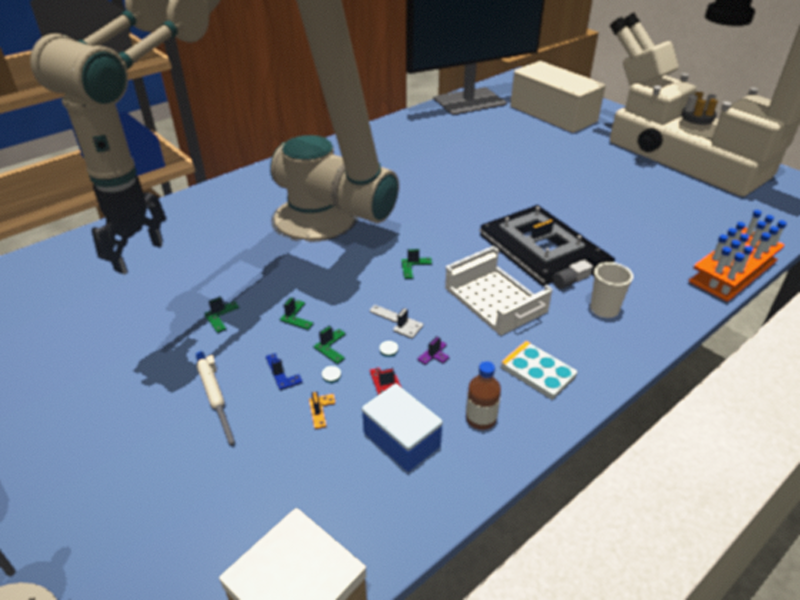

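Six plates seem to be present in top view (blue, red, gold, violet, silver, and four greens). I'll fit poses from the masks next.

```bash
cat > h.py <<'E'
from rig import *
import cv2,numpy as np
from scipy.optimize import minimize
from scipy.spatial.transform import Rotation as R
# rects in mm: x0,x1,y0,y1,z0,z1 from underside at grip axis
P={'blue':[(-11,11,-58,42),(-37,-11,20,42)],'red':[(-24,24,-29,19),(-24,-2,19,45)],'gold':[(-44,30,-11,11),(8,30,-37,-11)],
'green':[(-45,29,-11,11),(7,29,11,63)],'violet':[(-37,37,-16,6),(-11,11,6,32)],'silver':[(1,23,-40,86),(-25,1,-40,8)]}
M={k:[(*r,0,8) for r in v]+[((-10,10) if k=='blue' else (-15,15))+(-6,6,8,40)] for k,v in P.items()}
M['tray']=[(-99,99,-71,71,0,16),(-99,-79,-71,71,0,50),(79,99,-71,71,0,50),(-99,-94,-71,71,0,64),(94,99,-71,71,0,64)]
for s in (-1,1):
  for a,b in ((-99,-79),(79,99)): M['tray'].append((a,b)+((66.5,71) if s>0 else (-71,-66.5))+(0,64))
M['stage']=[(-125,125,-95,95,0,34)]
M['insert']=[(-89,89,-61.5,61.5,0,8)]
def project(pic,X,pose=None):
    X=np.asarray(X,float); f=pic['pixels'].shape[0]/2/np.tan(np.radians(pic['vfov']/2))
    if 'rvec' in pic:
        c=X@cv2.Rodrigues(np.array(pic['rvec'],float))[0].T+np.array(pic['tvec']).ravel(); s=f/c[:,2]
        return c[:,:2]*s[:,None]+[pic['cx'],pic['cy']]
    p,q=pose; t=(X-p)@R.from_quat(np.r_[q[1:],q[0]]).as_matrix()
    H=np.array(pic['hand_eye']); c=(t-H[:3,3])@H[:3,:3]
    r=np.hypot(c[:,0],c[:,1]); th=np.arctan2(r,c[:,2]); return c[:,:2]*(f*th/np.maximum(r,1e-9))[:,None]+[pic['cx'],pic['cy']]
def ray(pic,uv,z,pose=None):
    g=lambda a: project(pic,[[a[0],a[1],z]],pose)[0]-uv
    from scipy.optimize import fsolve
    x0=(0.5,0) if pose is None else pose[0][:2]
    return fsolve(g,x0)
def corners(rs,x,y,a,z):
    c,s=np.cos(a),np.sin(a); out=[]
    for x0,x1,y0,y1,z0,z1 in rs:
        B=np.array([(u,v,w) for u in(x0,x1) for v in(y0,y1) for w in(z0,z1)])/1000
        out.append(np.c_[x+c*B[:,0]-s*B[:,1],y+s*B[:,0]+c*B[:,1],B[:,2]+z])
    return out
def render(pic,rs,x,y,a,z,off,S,shape,pose=None):
    im=np.zeros(shape,np.uint8)
    for V in corners(rs,x,y,a,z):
        h=cv2.convexHull(np.float32((project(pic,V,pose)-off+.5)*S-.5))
        cv2.fillConvexPoly(im,np.int32(np.round(h*16)),1,shift=4)
    return im
def fit(pic,rs,region,z=0.,pose=None,S=4,yaws=None,x0=None):
    r=region.astype(np.uint8); ys,xs=np.nonzero(r); off=np.array([xs.min()-12,ys.min()-12])
    w,h=xs.max()-off[0]+13,ys.max()-off[1]+13
    A=np.float32([[1,0,-off[0]],[0,1,-off[1]]]); crop=cv2.warpAffine(r,A,(int(w),int(h)))
    big=cv2.resize(crop.astype(np.float32),None,fx=S,fy=S,interpolation=cv2.INTER_LINEAR)>.5
    def cost(p):
        m=render(pic,rs,p[0]/100,p[1]/100,p[2]/5,z,off,S,big.shape,pose)>0
        return 1-(m&big).sum()/max((m|big).sum(),1)
    c=ray(pic,np.array([xs.mean(),ys.mean()]),z+.005,pose) 
    best=None
    for a in (np.arange(24)*np.pi/12 if yaws is None else yaws):
        m=np.mean([[(q[0]+q[1])/2,(q[2]+q[3])/2] for q in rs],0)/1000
        s=c-[np.cos(a)*m[0]-np.sin(a)*m[1],np.sin(a)*m[0]+np.cos(a)*m[1]] if x0 is None else np.array(x0)
        sx=np.r_[s*100,a*5]
        o=minimize(cost,sx,method='Nelder-Mead',options=dict(initial_simplex=np.vstack([sx]+[sx+d for d in np.eye(3)]),maxiter=70,xatol=.005,fatol=1e-4))
        if best is None or o.fun<best.fun: best=o
    o=minimize(cost,best.x,method='Nelder-Mead',options=dict(initial_simplex=np.vstack([best.x]+[best.x+.3*d for d in np.eye(3)]),maxiter=150,xatol=.002,fatol=1e-5))
    if o.fun>best.fun:o=best
    return o.x[0]/100,o.x[1]/100,(o.x[2]/5+np.pi)%(2*np.pi)-np.pi,1-o.fun
E
python3 - <<'E'
from h import *
p=get_image("top"); np.save('masks.npy',0)
ov=p['pixels'][:,:,::-1].copy()
for k in ['tray','stage','insert','blue','red','gold','green','violet','silver']:
    lab={'insert':'insert_grip','tray':'tray','stage':'stage'}.get(k,f'plate_{k}_grip')
    for m in masks_of(p,lab)[:5 if k=='green' else 1]:
        if m['p']<.2: continue
        z=.034 if k=='insert' else 0
        rs=M[k]; reg=m['region']
        if k in('tray','stage'):
            reg=cv2.morphologyEx(cv2.morphologyEx(reg.astype(np.uint8),cv2.MORPH_CLOSE,np.ones((9,9))),cv2.MORPH_OPEN,np.ones((11,11)))
        if k in('stage','insert'):
            cs,_=cv2.findContours(reg.astype(np.uint8),0,1); reg=cv2.drawContours(np.zeros((420,560),np.uint8),cs,-1,1,-1)
        f=fit(p,rs,reg>0,z)
        print(k,round(m['p'],2),int(reg.sum()),np.round(f,4), 'dist',round(np.hypot(f[0],f[1]),3))
        for V in corners(rs,*f[:3],z):
            h=cv2.convexHull(np.float32(project(p,V))); cv2.polylines(ov,[np.int32(h*16)],True,(255,255,255),1,cv2.LINE_AA,4)
cv2.imwrite('pics/ov.png',cv2.resize(ov[120:360,50:460],(800,468),interpolation=cv2.INTER_CUBIC))
E
```

```text
tray 0.59 4710 [0.5561 0.1179 3.0345 0.9243] dist 0.568
stage 0.67 4843 [ 0.4907  0.3497 -0.1685  0.4432] dist 0.603
insert 0.81 3290 [0.4883 0.3502 2.9779 0.9306] dist 0.601
blue 0.81 407 [ 0.4333 -0.3864 -1.8644  0.8193] dist 0.581
red 0.83 423 [ 0.5965 -0.239   1.1602  0.9335] dist 0.643
gold 0.81 366 [ 0.562  -0.3823  2.6801  0.9439] dist 0.68
green 0.72 433 [ 0.2949 -0.2664 -1.1435  0.8915] dist 0.397
green 0.7 469 [ 0.1847 -0.3849 -1.6964  0.8916] dist 0.427
green 0.58 414 [ 0.422  -0.2593 -1.4537  0.8988] dist 0.495
green 0.57 417 [ 0.3297  0.0675 -2.191   0.8991] dist 0.337
violet 0.73 339 [ 0.5943 -0.1097 -1.3987  0.8691] dist 0.604
silver 0.62 616 [ 0.4849 -0.1027  1.8941  0.944 ] dist 0.496
```

View pics/ov.png

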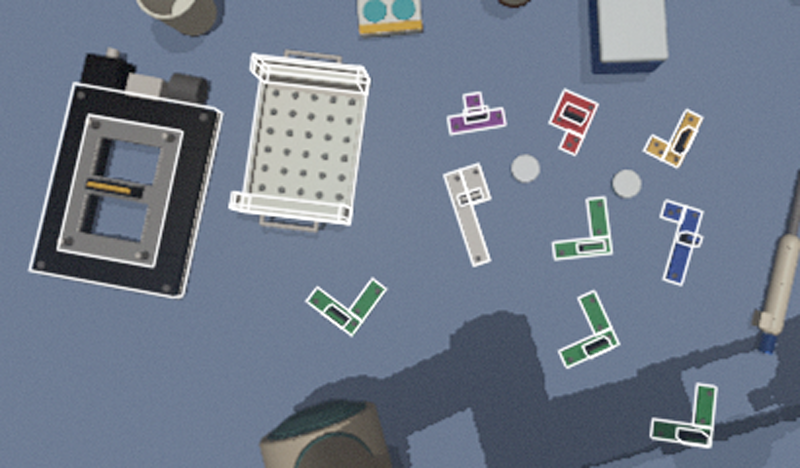

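```bash
cat > tile.py <<'E'
# enumerate tilings; finger feasibility checked per placement
import numpy as np, itertools
from h import P
cells={}
for k,rs in P.items():
    # cell centres in plate frame: grid pitch 26
    c=[]
    for x0,x1,y0,y1 in rs:
        nx=max(1,round((x1-x0+4)/26)); ny=max(1,round((y1-y0+4)/26))
        if (k,(x0,x1,y0,y1)) : pass
        c.append((x0,x1,y0,y1,nx,ny))
    x0,x1,y0,y1,_,_=c[0]; ox,oy=x0+11,y0+11
    S=set()
    for X0,X1,Y0,Y1 in rs:
        for i in range(-8,9):
            for j in range(-8,9):
                x,y=ox+26*i,oy+26*j
                if X0<x<X1 and Y0<y<Y1: S.add((i,j))
    cells[k]=(S,(-ox/26,-oy/26)) # bar pos in cell units
def rot(p,n):
    for _ in range(n): p=(-p[1],p[0])
    return p
place={k:[] for k in P}
for k,(S,b) in cells.items():
    for n in range(4):
        T=[rot(s,n) for s in S]; bb=rot(b,n)
        mx=min(t[0] for t in T); my=min(t[1] for t in T)
        for X in range(6):
            for Y in range(5):
                C=frozenset((t[0]-mx+X,t[1]-my+Y) for t in T)
                if all(0<=a<6 and 0<=c<5 for a,c in C):
                    place[k].append((C,n,((bb[0]-mx+X-2.5)*26,(bb[1]-my+Y-2)*26)))
names=list(P); sol=[]
def rec(free,left,acc):
    if not left: sol.append(dict(acc)); return
    c=min(free)
    for k in left:
        for pl in place[k]:
            if c in pl[0] and pl[0]<=free: rec(free-pl[0],[l for l in left if l!=k],acc+[(k,pl)])
rec(frozenset(itertools.product(range(6),range(5))),names,[])
def box(c,hx,hy): return (c[0]-hx,c[0]+hx,c[1]-hy,c[1]+hy)
def gap(a,b): return max(a[0]-b[1],b[0]-a[1],a[2]-b[3],b[2]-a[3])
if __name__=='__main__':
    print({k:len(v[0]) for k,v in cells.items()},len(sol))
    res=[]
    for s in sol:
        # fingers: bar along plate x => jaws along plate y; 49 mm span when opened to 20, 22 wide
        bar={};fin={}
        for k,(C,n,b) in s.items():
            L=10 if k=='blue' else 15
            bar[k]=box(b,*((L,6) if n%2==0 else (6,L))); fin[k]=box(b,*((12,26) if n%2==0 else (26,12)))
        wx=min(79-max(abs(f[0]),abs(f[1])) for f in fin.values())
        wy=min(66-max(abs(f[2]),abs(f[3])) for f in fin.values())
        best=max(itertools.permutations(names),key=lambda o:min([99]+[gap(fin[o[j]],bar[o[i]]) for j in range(6) for i in range(j)]))
        g=min(gap(fin[best[j]],bar[best[i]]) for j in range(6) for i in range(j))
        res.append((min(wx,g),wx,wy,g,best,{k:(v[1]*90,np.round(v[2],0).tolist()) for k,v in s.items()}))
    res.sort(key=lambda r:-(r[0]+min(r[2],0)*.5))
    for r in res[:6]: print(r)
E
python3 tile.py
```

```text
{'blue': 5, 'red': 5, 'gold': 4, 'green': 5, 'violet': 4, 'silver': 7} 14
(10.0, 15.0, 2.0, 10.0, ('blue', 'red', 'gold', 'green', 'silver', 'violet'), {'green': (180, [-47.0, 0.0]), 'blue': (90, [-34.0, 52.0]), 'silver': (270, [-10.0, -40.0]), 'gold': (0, [-6.0, 26.0]), 'violet': (0, [39.0, -21.0]), 'red': (180, [52.0, 34.0])})
(9.999999999999993, 15.0, 2.0, 9.999999999999993, ('blue', 'red', 'gold', 'green', 'silver', 'violet'), {'red': (0, [-52.0, -34.0]), 'violet': (180, [-39.0, 21.0]), 'silver': (90, [10.0, 40.0]), 'blue': (270, [34.0, -52.0]), 'gold': (180, [6.0, -26.0]), 'green': (0, [47.0, 0.0])})
(2.0, 2.0, 14.0, 5.999999999999998, ('blue', 'gold', 'green', 'red', 'violet', 'silver'), {'blue': (180, [-65.0, -21.0]), 'silver': (90, [10.0, 40.0]), 'gold': (90, [-39.0, 7.0]), 'violet': (270, [-8.0, -26.0]), 'red': (90, [47.0, -39.0]), 'green': (0, [47.0, 0.0])})
(2.0, 2.0, 14.0, 5.999999999999998, ('blue', 'gold', 'green', 'red', 'violet', 'silver'), {'green': (180, [-47.0, 0.0]), 'red': (270, [-47.0, 39.0]), 'silver': (270, [-10.0, -40.0]), 'violet': (90, [8.0, 26.0]), 'gold': (270, [39.0, -7.0]), 'blue': (0, [65.0, 21.0])})
(-0.9999999999999929, 14.0, -12.0, -0.9999999999999929, ('blue', 'red', 'gold', 'green', 'violet', 'silver'), {'blue': (270, [-18.0, -52.0]), 'gold': (270, [-39.0, -7.0]), 'green': (180, [-47.0, 52.0]), 'violet': (270, [-8.0, 0.0]), 'red': (180, [26.0, 34.0]), 'silver': (0, [53.0, -23.0])})
(-0.9999999999999929, 14.0, -12.0, -0.9999999999999929, ('blue', 'red', 'gold', 'green', 'violet', 'silver'), {'silver': (180, [-53.0, 23.0]), 'red': (0, [-26.0, -34.0]), 'violet': (90, [8.0, 0.0]), 'blue': (90, [18.0, 52.0]), 'green': (0, [47.0, -52.0]), 'gold': (90, [39.0, 7.0])})
```

The overlay fits each plate well, and the green that starts farthest out is the one at (0.42,-0.26). The tiling is chosen as solution B. I'll go over blue and look with the wrist camera.

Emit:
play_rows(series=[{"dx": 22.5, "dy": 15.5, "dz": -3, "turn": 0.096, "fingers": 0.0}, {"dx": 22.5, "dy": 15.5, "dz": -3, "turn": 0.096, "fingers": 0.0}, {"dx": 22.5, "dy": 15.5, "dz": -3, "turn": 0.096, "fingers": 0.0}, {"dx": 22.5, "dy": 15.5, "dz": -3, "turn": 0.096, "fingers": 0.0}, {"dx": 22.5, "dy": 15.5, "dz": -3, "turn": 0.096, "fingers": 0.0}, {"dx": 22.5, "dy": 15.5, "dz": -3, "turn": 0.096, "fingers": 0.0}, {"dx": 22.5, "dy": 15.5, "dz": -3, "turn": 0.096, "fingers": 0.0}, {"dx": 22.5, "dy": 15.5, "dz": -3, "turn": 0.096, "fingers": 0.0}, {"dx": 22.5, "dy": 15.5, "dz": -3, "turn": 0.096, "fingers": 0.0}, {"fingers": 0.0}], squeeze=40)

```text
invalid input at $.series[9]: expected keys fingers, dx, dy, dz, turn
```

```bash
cat >> h.py <<'E'
def now():
    s=get_state(); q=s['ee_rot']; m=R.from_quat(np.r_[q[1:],q[0]]).as_matrix()
    return s['position'],q,np.arctan2(m[1,0],m[0,0]),s
def wfit(k,lab=None,z=0.,prior=None,save=None):
    p,q,phi,s=now(); pic=get_image('wrist'); best=None; ov=pic['pixels'][:,:,::-1].copy()
    for m in masks_of(pic,lab or f'plate_{k}_grip'):
        if m['p']<.2: continue
        f=fit(pic,M[k],m['region'],z,(p,q),S=2,yaws=None if prior is None else [prior[2]],x0=None if prior is None else prior[:2])
        print(k,'p',round(m['p'],2),'fit',np.round(f,4))
        if best is None or f[3]>best[3]: best=f
        if prior is not None: break
    if save:
        for V in corners(M[k],*best[:3],z):
            h=cv2.convexHull(np.float32(project(pic,V,(p,q)))); cv2.polylines(ov,[np.int32(h*16)],True,(255,255,255),1,cv2.LINE_AA,4)
        cv2.imwrite(f'pics/{save}.png',ov)
    return best
def go(x,y,phi,z):
    p,q,f,s=now(); t=(phi-f+np.pi)%(2*np.pi)-np.pi
    print('t %.1f at'%s['clock'],np.round(p,4),'phi',round(f,3),'w',round(s['width'],4),'F',np.round(s['contact_force'],1),'| move mm',np.round((np.array([x,y,z])-p)*1000,1),'turn',round(t,3))
E
python3 - <<'E'
from h import *
p,q,phi,s=now();print(p,phi,s['width'],s['clock'])
b=wfit('blue',save='wb')
E
```

```text
[ 0.2312039  -0.52648364  0.2423359 ] -1.156997867686702 0.08513580283570547 0.65
blue p 0.65 fit [ 0.4324 -0.3672 -1.3408  0.4667]
```

View pics/wb.png

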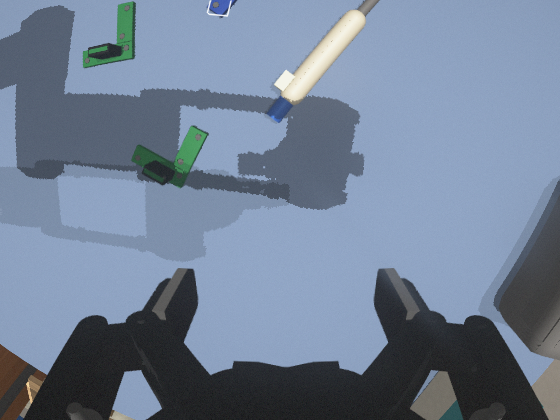

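The first move was refused because every row needs all five keys. The picture, taken from the start pose, has blue only at its edge (220,8), plus two decoy greens. I'll resend the move.

Emit:
play_rows(series=[{"dx": 22.5, "dy": 15.5, "dz": -3, "turn": 0.096, "fingers": 0.0}, {"dx": 22.5, "dy": 15.5, "dz": -3, "turn": 0.096, "fingers": 0.0}, {"dx": 22.5, "dy": 15.5, "dz": -3, "turn": 0.096, "fingers": 0.0}, {"dx": 22.5, "dy": 15.5, "dz": -3, "turn": 0.096, "fingers": 0.0}, {"dx": 22.5, "dy": 15.5, "dz": -3, "turn": 0.096, "fingers": 0.0}, {"dx": 22.5, "dy": 15.5, "dz": -3, "turn": 0.096, "fingers": 0.0}, {"dx": 22.5, "dy": 15.5, "dz": -3, "turn": 0.096, "fingers": 0.0}, {"dx": 22.5, "dy": 15.5, "dz": -3, "turn": 0.096, "fingers": 0.0}, {"dx": 22.5, "dy": 15.5, "dz": -3, "turn": 0.096, "fingers": 0.0}, {"dx": 0, "dy": 0, "dz": 0, "turn": 0, "fingers": 0.0}], squeeze=40)

```text
clock: 1.58
position: [0.4402, -0.3827, 0.2149]
ee_rot: [0.001, 0.992, -0.128, 0.003]
contact_force: [0.3, 0.3, -0.5]
width: 0.0427
```

```bash
python3 - <<'E'
from h import *
b=wfit('blue',save='wb2')
go(b[0],b[1],b[2]+np.pi/2,.024)
print(tips_ahead)
E
```

```text
blue p 0.87 fit [ 0.433  -0.3908 -1.8359  0.9049]
t 1.7 at [ 0.4374 -0.385   0.2153] phi -0.261 w 0.0427 F [ 0.4 -0.8  0.7] | move mm [  -4.5   -5.8 -191.3] turn -0.004
0.011
```

View pics/wb2.png

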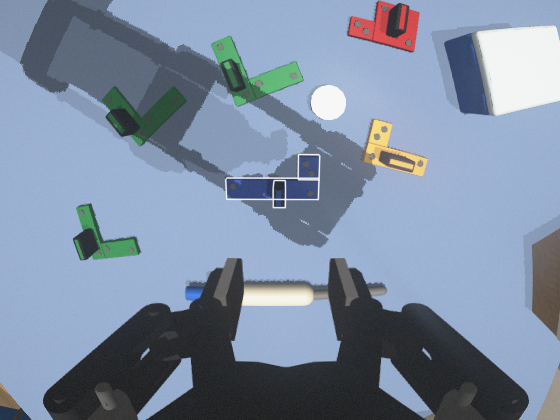

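```bash
python3 - <<'E'
from h import *
b=wfit('blue',prior=(.433,-.391,-1.836))
r=wfit('red');g=wfit('gold')
go(b[0],b[1],b[2]+np.pi/2,.024)
E
```

```text
blue p 0.78 fit [ 0.4324 -0.3908 -1.8542  0.9491]
red p 0.73 fit [ 0.5949 -0.2442  1.158   0.9275]
red p 0.73 fit [ 0.6829 -0.319   0.0208  0.2434]
gold p 0.88 fit [ 0.5594 -0.3875  2.6775  0.9407]
t 2.0 at [ 0.436  -0.3866  0.2157] phi -0.265 w 0.0423 F [1.  0.3 0.4] | move mm [  -3.6   -4.2 -191.7] turn -0.019
```

Emit:
play_rows(series=[{"dx": -1.8, "dy": -2.1, "dz": -36, "turn": -0.01, "fingers": 0.0}, {"dx": -1.8, "dy": -2.1, "dz": -36, "turn": -0.01, "fingers": 0.0}, {"dx": 0, "dy": 0, "dz": -36, "turn": 0, "fingers": 0.0}, {"dx": 0, "dy": 0, "dz": -36, "turn": 0, "fingers": 0.0}, {"dx": 0, "dy": 0, "dz": -20, "turn": 0, "fingers": 0.0}, {"dx": 0, "dy": 0, "dz": -12, "turn": 0, "fingers": 0.0}, {"dx": 0, "dy": 0, "dz": 0, "turn": 0, "fingers": 0.0}, {"dx": 0, "dy": 0, "dz": 0, "turn": 0, "fingers": 0.0}])

```text
clock: 2.65
position: [0.4287, -0.3976, 0.0377]
ee_rot: [0.007, 0.989, -0.148, 0.007]
contact_force: [0.4, -0.5, 0.5]
width: 0.0428
```

```bash
python3 - <<'E'
from h import *
go(.4324,-.3908,-1.854+np.pi/2,.024)
E
```

```text
t 2.6 at [ 0.4287 -0.3976  0.0377] phi -0.298 w 0.0428 F [ 0.4 -0.5  0.5] | move mm [  3.7   6.8 -13.7] turn 0.015
```

Emit:
play_rows(series=[{"dx": 3.5, "dy": 6.8, "dz": -7, "turn": 0.015, "fingers": 0.0}, {"dx": 0, "dy": 0, "dz": -6, "turn": 0, "fingers": 0.0}, {"dx": 0, "dy": 0, "dz": 0, "turn": 0, "fingers": 0.0}, {"dx": 0, "dy": 0, "dz": 0, "turn": 0, "fingers": 0.0}])

```text
clock: 2.98
position: [0.4338, -0.3928, 0.0272]
ee_rot: [0.01, 0.99, -0.141, 0.009]
contact_force: [-0.7, 0.2, -0.1]
width: 0.0427
```

```bash
python3 - <<'E'
from h import *
go(.4324,-.3908,-1.854+np.pi/2,.024)
p=get_image('wrist');cv2.imwrite('pics/wb3.png',p['pixels'][:,:,::-1]); go(.4324,-.3908,-1.854+np.pi/2,.024)
E
```

```text
t 3.0 at [ 0.4338 -0.3928  0.0272] phi -0.283 w 0.0427 F [-0.7  0.2 -0.1] | move mm [-1.4  2.  -3.2] turn -0.0
t 3.0 at [ 0.4338 -0.3929  0.0273] phi -0.283 w 0.0432 F [ 0.6 -0.3  0.2] | move mm [-1.4  2.1 -3.3] turn -0.0
```

View pics/wb3.png

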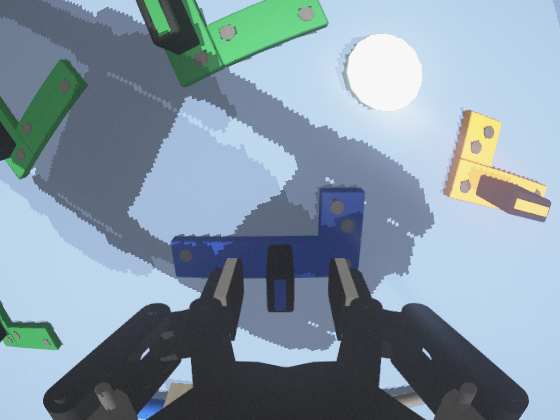

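Emit:
play_rows(series=[{"dx": -1.4, "dy": 2, "dz": -3.5, "turn": 0, "fingers": 0.0}, {"dx": 0, "dy": 0, "dz": 0, "turn": 0, "fingers": 0.8}, {"dx": 0, "dy": 0, "dz": 0, "turn": 0, "fingers": 0.9}, {"dx": 0, "dy": 0, "dz": 0, "turn": 0, "fingers": 0.9}, {"dx": 0, "dy": 0, "dz": 0, "turn": 0, "fingers": 0.9}, {"dx": 0, "dy": 0, "dz": 0, "turn": 0, "fingers": 0.9}], squeeze=50)

```text
clock: 3.53
position: [0.4327, -0.3914, 0.0262]
ee_rot: [0.011, 0.99, -0.141, 0.01]
contact_force: [-0.6, -0.1, -1.0]
width: 0.0111
```

```bash
python3 - <<'E'
from h import *
go(.4324,-.3908,-1.854+np.pi/2,.024)
b=wfit('blue',prior=(.433,-.391,-1.836))
E
```

```text
t 3.5 at [ 0.4327 -0.3914  0.0262] phi -0.282 w 0.0111 F [-0.6 -0.1 -1. ] | move mm [-0.3  0.6 -2.2] turn -0.001
blue p 0.97 fit [ 0.4331 -0.3919 -1.8536  0.8537]
```

Emit:
play_rows(series=[{"dx": 0, "dy": 0, "dz": 15, "turn": 0, "fingers": 0.9}, {"dx": 0, "dy": 0, "dz": 35, "turn": 0, "fingers": 0.9}, {"dx": 0, "dy": 0, "dz": 35, "turn": 0, "fingers": 0.9}, {"dx": 0, "dy": 10, "dz": 35, "turn": 0, "fingers": 0.9}, {"dx": 5, "dy": 20, "dz": 35, "turn": 0.01, "fingers": 0.9}, {"dx": 11, "dy": 33, "dz": 15, "turn": 0.015, "fingers": 0.9}, {"dx": 11, "dy": 33, "dz": 0, "turn": 0.015, "fingers": 0.9}, {"dx": 11, "dy": 33, "dz": 0, "turn": 0.015, "fingers": 0.9}, {"dx": 11, "dy": 33, "dz": 0, "turn": 0.015, "fingers": 0.9}, {"dx": 11, "dy": 33, "dz": 0, "turn": 0.015, "fingers": 0.9}, {"dx": 11, "dy": 33, "dz": 0, "turn": 0.015, "fingers": 0.9}, {"dx": 11, "dy": 33, "dz": 0, "turn": 0.015, "fingers": 0.9}, {"dx": 11, "dy": 33, "dz": 0, "turn": 0.015, "fingers": 0.9}, {"dx": 11, "dy": 33, "dz": 0, "turn": 0.015, "fingers": 0.9}, {"dx": 11, "dy": 33, "dz": 0, "turn": 0.015, "fingers": 0.9}, {"dx": 11, "dy": 33, "dz": 0, "turn": 0.015, "fingers": 0.9}, {"dx": 11, "dy": 33, "dz": 0, "turn": 0, "fingers": 0.9}, {"dx": 11, "dy": 33, "dz": 0, "turn": 0, "fingers": 0.9}, {"dx": 0, "dy": 0, "dz": 0, "turn": 0, "fingers": 0.9}, {"dx": 0, "dy": 0, "dz": 0, "turn": 0, "fingers": 0.9}])

```text
clock: 5.3
position: [0.5836, 0.0908, 0.1997]
ee_rot: [0.008, 0.999, -0.052, 0.014]
contact_force: [-0.2, -0.7, -0.0]
width: 0.0113
```

```bash
python3 - <<'E'
from h import *
go(.5827,.0577,-.107,.11)
p,q,phi,s=now(); pic=get_image('wrist'); 
m=masks_of(pic,'tray')[0]; print(m['p'],m['region'].sum(),m['xy'])
ov=pic['pixels'][:,:,::-1].copy(); 
for V in corners(M['tray'][:5],.5545,.113,-.107,0):
    h=cv2.convexHull(np.float32(project(pic,V,(p,q)))); cv2.polylines(ov,[np.int32(h*16)],True,(0,0,255),1,cv2.LINE_AA,4)
cv2.imwrite('pics/wt.png',cv2.resize(ov,(800,600)))
import pickle; pickle.dump((pic,p,q,m['region']),open('tray.pkl','wb'))
wfit('blue')
E
```

```text
t 5.3 at [0.5836 0.0908 0.1997] phi -0.104 w 0.0113 F [-0.2 -0.7 -0. ] | move mm [ -0.9 -33.1 -89.7] turn -0.003
0.58 30982 [242.0, 158.6]
blue p 0.87 fit [ 0.6284  0.006  -1.6071  0.2529]
```

View pics/wt.png

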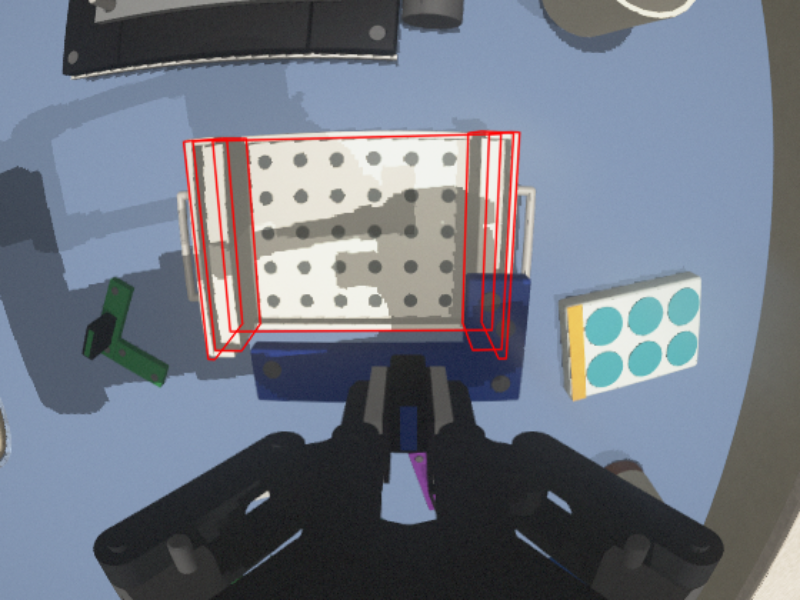

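The overlay lies within a few mm of the tray. Its floor shows a 6x5 grid of holes, with corners near (265,162), (449,159), (273,301) and (446,300), which works well for locating it.

```bash
cat > trayfit.py <<'E'
from h import *
import pickle
from scipy.optimize import least_squares
def holes(pic,pose,guess,pitch=.026,ij=None):
    # refine dark blob near each predicted hole
    g=cv2.cvtColor(pic['pixels'],cv2.COLOR_RGB2GRAY).astype(float); sc=3
    bh=cv2.morphologyEx(cv2.resize(g,None,fx=sc,fy=sc,interpolation=cv2.INTER_CUBIC).astype(np.float32),cv2.MORPH_BLACKHAT,cv2.getStructuringElement(2,(45,45) if pose else (25,25)))
    bh=cv2.GaussianBlur(bh,(0,0),3)
    IJ=[(i-2.5,j-2) for i in range(6) for j in range(5)]
    def W(q,I): 
        c,s=np.cos(q[2]),np.sin(q[2]); I=np.array(I)*q[3]
        return np.c_[q[0]+c*I[:,0]-s*I[:,1],q[1]+s*I[:,0]+c*I[:,1],np.full(len(I),.004)]
    q=np.r_[guess,pitch]
    for it in range(4):
        uv=project(pic,W(q,IJ),pose); I=[];O=[]; r=(16,12,9,8)[it] if pose else (10,9,8,7)[it]
        for k,(u,v) in enumerate((uv+.5)*sc-.5):
            u0,v0=int(round(u)),int(round(v))
            if not(r<=u0<bh.shape[1]-r and r<=v0<bh.shape[0]-r): continue
            w=bh[v0-r:v0+r+1,u0-r:u0+r+1]; 
            if w.max()<12: continue
            y,x=np.unravel_index(w.argmax(),w.shape)
            if min(x,y)==0 or max(x,y)==2*r: continue
            I.append(IJ[k]);O.append([(u0-r+x+.5)/sc-.5,(v0-r+y+.5)/sc-.5])
        o=least_squares(lambda q:(project(pic,W(q,I),pose)-O).ravel(),q,loss='soft_l1',f_scale=.5,x_scale=[.01,.01,.01,.001]); q=o.x
    print('holes',len(I),'q',np.round(q,4),'med res px',np.round(np.median(np.abs(o.fun)),3))
    return q
E
python3 - <<'E'
from trayfit import *
pic,p,q,m=pickle.load(open('tray.pkl','rb'))
holes(pic,(p,q),(.5545,.113,-.107))
t=get_image('top'); holes(t,None,(.5561,.1179,-.107))
E
```

```text
holes 30 q [ 0.554   0.1135 -0.1114  0.026 ] med res px 0.891
holes 24 q [ 0.5551  0.1165 -0.1113  0.026 ] med res px 0.101
```

```bash
python3 - <<'E'
from h import *
p,q,phi,s=now(); print(np.round(s['qpos'],4), q, s['qpos'][[1,2,4]].sum()-np.pi)
m=R.from_quat(np.r_[q[1:],q[0]]).as_matrix(); print(m[:,2])
import pickle
from trayfit import *
pic,p,q,_=pickle.load(open('tray.pkl','rb'))
m=R.from_quat(np.r_[q[1:],q[0]]).as_matrix(); f=np.arctan2(m[1,0],m[0,0])
q2=np.array([0,np.cos(f/2),np.sin(f/2),0]); holes(pic,(p,q2),(.5545,.113,-.107))
E
```

```text
[ 0.0435  0.3114  1.5607 -0.0207  1.243   0.1591] [ 0.00843206  0.99837289 -0.05458918  0.01415994] -0.02647104699802938
[ 0.0273532  -0.01838264 -0.99945679]
holes 30 q [ 0.5483  0.117  -0.1064  0.0261] med res px 0.853
```

Emit:
play_rows(series=[{"dx": -0.8, "dy": -16, "dz": -20, "turn": -0.007, "fingers": 0.9}, {"dx": -0.8, "dy": -16, "dz": -20, "turn": 0, "fingers": 0.9}, {"dx": 0, "dy": 0, "dz": -20, "turn": 0, "fingers": 0.9}, {"dx": 0, "dy": 0, "dz": -18, "turn": 0, "fingers": 0.9}, {"dx": 0, "dy": 0, "dz": 0, "turn": 0, "fingers": 0.9}, {"dx": 0, "dy": 0, "dz": 0, "turn": 0, "fingers": 0.9}])

```text
clock: 6.05
position: [0.5817, 0.0467, 0.123]
ee_rot: [0.009, 0.998, -0.064, 0.017]
contact_force: [0.6, 0.1, 0.4]
width: 0.011
```

```bash
cat >> h.py <<'E'
SOL={'red':(0,-52,-34),'violet':(180,-39,21),'silver':(90,10,40),'blue':(270,34,-52),'gold':(180,6,-26),'green':(0,47,0)}
def target(k,T):
    n,x,y=SOL[k]; c,s=np.cos(T[2]),np.sin(T[2]); return T[0]+(c*x-s*y)/1000,T[1]+(s*x+c*y)/1000,T[2]+np.radians(n)
def tilt():
    _,q,phi,_=now(); m=R.from_quat(np.r_[q[1:],q[0]]).as_matrix(); z=m[:,2]; c,s=np.cos(phi),np.sin(phi)
    print('tilt mrad world',np.round(z[:2]*1e3,1),'tool-ish',np.round([c*z[0]*1e3+s*z[1]*1e3,-s*z[0]*1e3+c*z[1]*1e3],1))
E
python3 - <<'E'
from trayfit import *
tilt(); p,q,phi,s=now(); pic=get_image('wrist')
T=holes(pic,(p,q),(.554,.1135,-.111))
cv2.imwrite('pics/wt2.png',pic['pixels'][:,:,::-1])
t=target('blue',T); print(t); go(t[0],t[1],t[2]+np.pi/2,.030)
E
```

```text
tilt mrad world [ 33.7 -20. ] tool-ish [ 36.  -15.6]
holes 15 q [ 0.5524  0.1127 -0.1144  0.0263] med res px 0.613
(np.float64(0.580208864292506), np.float64(0.05719433355177004), np.float64(4.598028221598429))
t 6.1 at [0.5814 0.0467 0.123 ] phi -0.127 w 0.0111 F [ 0.  -0.5 -0.8] | move mm [ -1.2  10.5 -93. ] turn 0.012
```

View pics/wt2.png

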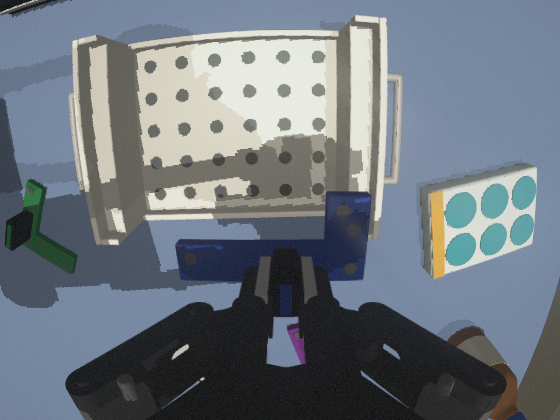

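Emit:
play_rows(series=[{"dx": 0, "dy": 5.4, "dz": -13, "turn": 0.015, "fingers": 0.9}, {"dx": 0, "dy": 5.4, "dz": -13, "turn": 0, "fingers": 0.9}, {"dx": 0, "dy": 0, "dz": -8, "turn": 0, "fingers": 0.9}, {"dx": 0, "dy": 0, "dz": 0, "turn": 0, "fingers": 0.9}, {"dx": 0, "dy": 0, "dz": 0, "turn": 0, "fingers": 0.9}])

```text
clock: 6.52
position: [0.5859, 0.056, 0.0948]
ee_rot: [0.009, 0.998, -0.057, 0.023]
contact_force: [0.4, -0.4, -1.2]
width: 0.011
```

```bash
sed -i 's/(45,45) if pose/(61,61) if pose/; s/r=(16,12,9,8)\[it\]/r=(22,18,14,12)[it]/; s/q=o.x$/q=o.x/' trayfit.py
python3 - <<'E'
from trayfit import *
tilt(); p,q,phi,s=now(); pic=get_image('wrist')
T=holes(pic,(p,q),(.5535,.113,-.1118))
t=target('blue',(.5535,.113,-.1118)); print(t); go(t[0],t[1],t[2]+np.pi/2,.030)
E
```

```text
tilt mrad world [ 45.5 -20.4] tool-ish [ 47.5 -15.1]
holes 18 q [ 0.5541  0.1145 -0.1149  0.0266] med res px 1.266
(np.float64(0.5814862375187155), np.float64(0.057531355618277116), np.float64(4.60058898038469))
t 6.6 at [0.5859 0.056  0.095 ] phi -0.113 w 0.011 F [-0.2  0.1 -2.1] | move mm [ -4.4   1.6 -65. ] turn 0.002
```

Emit:
play_rows(series=[{"dx": 0, "dy": 0, "dz": 0, "turn": 0, "fingers": 0.9}, {"dx": 0, "dy": 0, "dz": 0, "turn": 0, "fingers": 0.9}, {"dx": 0, "dy": 0, "dz": 0, "turn": 0, "fingers": 0.9}])

```text
clock: 6.82
position: [0.5873, 0.0555, 0.0973]
ee_rot: [0.009, 0.998, -0.057, 0.025]
contact_force: [-0.5, -0.5, -1.9]
width: 0.0112
```

```bash
python3 - <<'E'
from h import *
tilt(); go(.5815,.0575,-.1118,.03); print(np.round(get_state()['qpos'],4))
E
```

```text
tilt mrad world [ 49.6 -20.7] tool-ish [ 51.6 -15. ]
t 6.8 at [0.5873 0.0555 0.0973] phi -0.114 w 0.0112 F [-0.5 -0.5 -1.9] | move mm [ -5.8   2.  -67.3] turn 0.002
[-0.0115  0.39    1.7226 -0.0243  0.9793  0.1156]
```

Emit:
play_rows(series=[{"dx": -4, "dy": 0, "dz": 10, "turn": 0, "fingers": 0.9}, {"dx": 0, "dy": 0, "dz": 10, "turn": 0, "fingers": 0.9}, {"dx": 0, "dy": 0, "dz": 10, "turn": 0, "fingers": 0.9}])

```text
clock: 7.07
position: [0.5815, 0.0554, 0.1282]
ee_rot: [0.009, 0.998, -0.057, 0.023]
contact_force: [0.8, 0.1, -1.4]
width: 0.0112
```

```bash
python3 - <<'E'
from h import *
tilt(); go(.5815,.0575,-.1118,.03); print(np.round(get_state()['qpos'],4))
E
```

```text
tilt mrad world [ 45.7 -20.7] tool-ish [ 47.7 -15.4]
t 7.1 at [0.5815 0.0554 0.1282] phi -0.114 w 0.0112 F [ 0.8  0.1 -1.4] | move mm [ -0.    2.1 -98.2] turn 0.002
[-0.0119  0.3532  1.6929 -0.0233  1.0497  0.1134]
```

Emit:
play_rows(series=[{"dx": 0, "dy": 0, "dz": 0, "turn": 0, "fingers": 0.9}, {"dx": 0, "dy": 0, "dz": 0, "turn": 0, "fingers": 0.9}])

```text
clock: 7.23
position: [0.5833, 0.0554, 0.1324]
ee_rot: [0.009, 0.998, -0.057, 0.027]
contact_force: [0.3, -0.6, -1.0]
width: 0.0113
```

```bash
python3 - <<'E'
from h import *
tilt(); go(.5815,.0575,-.1118,.03); print(np.round(get_state()['qpos'],4))
E
```

```text
tilt mrad world [ 52.4 -20.8] tool-ish [ 54.4 -14.8]
t 7.2 at [0.5833 0.0554 0.1324] phi -0.114 w 0.0113 F [ 0.3 -0.6 -1. ] | move mm [  -1.8    2.1 -102.4] turn 0.002
[-0.0118  0.3486  1.6886 -0.0233  1.0518  0.1134]
```

Emit:
play_rows(series=[{"dx": 0, "dy": 0, "dz": 0, "turn": 0, "fingers": 0.9}, {"dx": 0, "dy": 0, "dz": 0, "turn": 0, "fingers": 0.9}])

```text
clock: 7.4
position: [0.5836, 0.0554, 0.1333]
ee_rot: [0.009, 0.998, -0.057, 0.028]
contact_force: [0.4, 0.2, -1.8]
width: 0.011
```

```bash
python3 - <<'E'
from h import *
tilt(); go(.5815,.0575,-.1118,.03); s=get_state();print(np.round(s['qpos'],4),s['effort'])
for i in range(2): get_image('wrist')
tilt(); go(.5815,.0575,-.1118,.03); s=get_state();print(np.round(s['qpos'],4))
E
```

```text
tilt mrad world [ 54.1 -20.8] tool-ish [ 56.1 -14.5]
t 7.4 at [0.5836 0.0554 0.1333] phi -0.114 w 0.011 F [ 0.4  0.2 -1.8] | move mm [  -2.1    2.1 -103.3] turn 0.002
[-0.0118  0.3473  1.6883 -0.0232  1.0518  0.1133] [ 3.59751175e-03 -4.40069926e+01 -2.23732102e+01 -1.02871559e-01
 -3.30739003e-01  2.71348808e-04]
tilt mrad world [ 53.5 -20.8] tool-ish [ 55.5 -14.6]
t 7.5 at [0.5835 0.0554 0.1329] phi -0.114 w 0.0114 F [-1.1 -0.3 -0.7] | move mm [  -2.     2.1 -102.9] turn 0.002
[-0.0118  0.3478  1.6884 -0.0233  1.0517  0.1134]
```

Emit:
play_rows(series=[{"dx": -3, "dy": 2, "dz": -20, "turn": 0.002, "fingers": 0.9}, {"dx": -1, "dy": 0, "dz": -20, "turn": 0, "fingers": 0.9}, {"dx": -1, "dy": 0, "dz": -12, "turn": 0, "fingers": 0.9}, {"dx": -0.5, "dy": 0, "dz": -0.5, "turn": 0, "fingers": 0.9}])

```text
clock: 7.83
position: [0.5785, 0.0574, 0.0789]
ee_rot: [0.009, 0.998, -0.056, 0.028]
contact_force: [-1.4, 0.1, -1.0]
width: 0.0115
```

```bash
python3 - <<'E'
from h import *
tilt(); go(.5815,.0575,-.1118,.031)
pic=get_image('wrist'); cv2.imwrite('pics/wt3.png',pic['pixels'][:,:,::-1])
tilt(); go(.5815,.0575,-.1118,.031)
E
```

```text
tilt mrad world [ 55.7 -20.8] tool-ish [ 57.6 -14.4]
t 7.8 at [0.5785 0.0574 0.0789] phi -0.112 w 0.0115 F [-1.4  0.1 -1. ] | move mm [  3.    0.1 -47.9] turn -0.0
tilt mrad world [ 56.4 -20.8] tool-ish [ 58.4 -14.4]
t 7.9 at [0.5788 0.0574 0.0797] phi -0.112 w 0.011 F [-1.4  1.  -1.1] | move mm [  2.7   0.1 -48.7] turn -0.0
```

View pics/wt3.png

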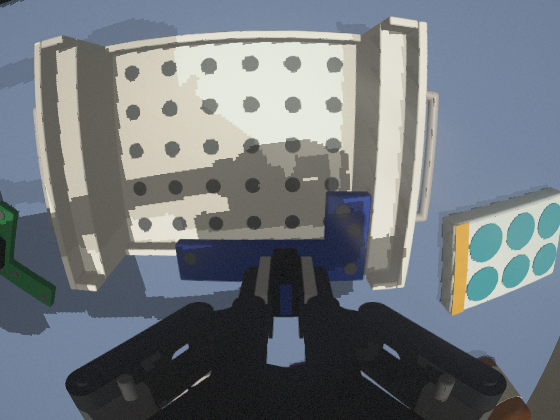

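Emit:
play_rows(series=[{"dx": 2.2, "dy": 0, "dz": -14, "turn": 0, "fingers": 0.9}, {"dx": 0, "dy": 0, "dz": -14, "turn": 0, "fingers": 0.9}, {"dx": -0.5, "dy": 0, "dz": -12, "turn": 0, "fingers": 0.9}, {"dx": -0.5, "dy": 0, "dz": -2, "turn": 0, "fingers": 0.9}])

```text
clock: 8.22
position: [0.5823, 0.0574, 0.0393]
ee_rot: [0.009, 0.998, -0.056, 0.031]
contact_force: [-0.7, -1.3, -0.7]
width: 0.0111
```

```bash
python3 - <<'E'
from h import *
tilt(); go(.5815,.0575,-.1118,.031)
E
```

```text
tilt mrad world [ 60.8 -20.8] tool-ish [ 62.8 -13.9]
t 8.2 at [0.5823 0.0574 0.0393] phi -0.112 w 0.0111 F [-0.7 -1.3 -0.7] | move mm [-0.8  0.1 -8.3] turn -0.0
```

Emit:
play_rows(series=[{"dx": -1.5, "dy": 0, "dz": -6, "turn": 0, "fingers": 0.9}, {"dx": -0.3, "dy": 0, "dz": -2.5, "turn": 0, "fingers": 0.9}, {"dx": -0.3, "dy": 0, "dz": -1, "turn": 0, "fingers": 0.45}, {"dx": -0.3, "dy": 0, "dz": 0, "turn": 0, "fingers": 0.45}, {"dx": -0.3, "dy": 0, "dz": 0, "turn": 0, "fingers": 0.45}])

```text
clock: 8.63
position: [0.5825, 0.0574, 0.0326]
ee_rot: [0.009, 0.998, -0.056, 0.034]
contact_force: [1.1, 0.6, 0.9]
width: 0.0237
```

```bash
python3 - <<'E'
from h import *
tilt(); go(.5815,.0575,-.1118,.031)
E
```

```text
tilt mrad world [ 67.1 -20.9] tool-ish [ 69.  -13.3]
t 8.6 at [0.5825 0.0574 0.0326] phi -0.112 w 0.0237 F [1.1 0.6 0.9] | move mm [-1.   0.1 -1.6] turn -0.0
```

Emit:
play_rows(series=[{"dx": 0, "dy": 0, "dz": 20, "turn": 0, "fingers": 0.45}, {"dx": 0, "dy": 0, "dz": 35, "turn": 0, "fingers": 0.45}, {"dx": 0, "dy": 0, "dz": 35, "turn": -0.12, "fingers": 0.3}, {"dx": 0, "dy": 0, "dz": 35, "turn": -0.12, "fingers": 0}, {"dx": 0, "dy": 0, "dz": 35, "turn": -0.12, "fingers": 0}, {"dx": 1, "dy": -30, "dz": 15, "turn": -0.12, "fingers": 0}, {"dx": 1, "dy": -30, "dz": 0, "turn": -0.12, "fingers": 0}, {"dx": 1, "dy": -30, "dz": 0, "turn": -0.12, "fingers": 0}, {"dx": 1, "dy": -30, "dz": 0, "turn": -0.12, "fingers": 0}, {"dx": 1, "dy": -30, "dz": 0, "turn": -0.12, "fingers": 0}, {"dx": 1, "dy": -30, "dz": 0, "turn": -0.12, "fingers": 0}, {"dx": 1, "dy": -30, "dz": 0, "turn": -0.12, "fingers": 0}, {"dx": 1, "dy": -30, "dz": 0, "turn": -0.12, "fingers": 0}, {"dx": 1, "dy": -30, "dz": 0, "turn": -0.12, "fingers": 0}, {"dx": 0, "dy": -20, "dz": 0, "turn": -0.12, "fingers": 0}, {"dx": 0, "dy": 0, "dz": 0, "turn": -0.12, "fingers": 0}, {"dx": 0, "dy": 0, "dz": 0, "turn": -0.12, "fingers": 0}, {"dx": 0, "dy": 0, "dz": 0, "turn": -0.12, "fingers": 0}, {"dx": 0, "dy": 0, "dz": 0, "turn": -0.12, "fingers": 0}, {"dx": 0, "dy": 0, "dz": 0, "turn": -0.12, "fingers": 0}])

```text
clock: 10.3
position: [0.5924, -0.2493, 0.2325]
ee_rot: [-0.034, -0.382, 0.923, -0.028]
contact_force: [-0.3, 0.7, 0.2]
width: 0.0426
```

```bash
python3 - <<'E'
from h import *
tilt(); go(.595,-.244,-2.99,.2); print(get_state()['qpos'])
t=get_image('top'); f=fit(t,M['blue'],masks_of(t,'plate_blue_grip')[0]['region'],.004); print('blue top fit',np.round(f,4))
from h import target
T=(.5551,.1165,-.1113); x=target('blue',T); print('target in top frame',np.round(x,4))
E
```

```text
tilt mrad world [-42.1 -77. ] tool-ish [84.2 24.8]
t 10.3 at [ 0.5924 -0.2493  0.2325] phi -2.358 w 0.0426 F [-0.3  0.7  0.2] | move mm [  2.6   5.3 -32.5] turn -0.632
[-0.45809878  0.38991933  1.36046026 -0.08917915  1.39559447  1.91413784]
blue top fit [ 0.5861  0.0603 -1.6776  0.8994]
target in top frame [0.5831 0.061  4.6011]
```

Emit:
play_rows(series=[{"dx": 0, "dy": 0, "dz": 0, "turn": -0.12, "fingers": 0}, {"dx": 0, "dy": 0, "dz": 0, "turn": -0.12, "fingers": 0}, {"dx": 0, "dy": 0, "dz": 0, "turn": -0.12, "fingers": 0}, {"dx": 0, "dy": 0, "dz": 0, "turn": -0.12, "fingers": 0}, {"dx": 0, "dy": 0, "dz": 0, "turn": -0.12, "fingers": 0}, {"dx": 0, "dy": 0, "dz": 0, "turn": -0.08, "fingers": 0}])

```text
clock: 10.9
position: [0.5928, -0.2483, 0.2347]
ee_rot: [-0.04, -0.052, 0.998, -0.015]
contact_force: [-0.2, 0.3, 0.3]
width: 0.0425
```

```bash
python3 - <<'E'
from h import *
tilt(); go(.595,-.244,-.411,.2); print(get_state()['qpos'])
E
```

```text
tilt mrad world [-77.8 -34.9] tool-ish [81.  26.8]
t 10.9 at [ 0.5928 -0.2483  0.2347] phi -3.039 w 0.0425 F [-0.2  0.3  0.3] | move mm [  2.2   4.3 -34.7] turn 2.628
[-0.46819707  0.41473788  1.31489293 -0.06670295  1.46598674  2.57845275]
```

Emit:
play_rows(series=[{"dx": 0, "dy": 0, "dz": -40, "turn": 0, "fingers": 0}, {"dx": 0, "dy": 0, "dz": 40, "turn": 0, "fingers": 0}, {"dx": 0, "dy": 0, "dz": -40, "turn": 0, "fingers": 0}, {"dx": 0, "dy": 0, "dz": 40, "turn": 0, "fingers": 0}, {"dx": 0, "dy": 0, "dz": -40, "turn": 0, "fingers": 0}, {"dx": 0, "dy": 0, "dz": 40, "turn": 0, "fingers": 0}, {"dx": 0, "dy": 0, "dz": -40, "turn": 0, "fingers": 0}, {"dx": 0, "dy": 0, "dz": 40, "turn": 0, "fingers": 0}, {"dx": 0, "dy": 0, "dz": 0, "turn": 0, "fingers": 0}, {"dx": 0, "dy": 0, "dz": 0, "turn": 0, "fingers": 0}])

```text
clock: 11.73
position: [0.5431, -0.2223, 0.2191]
ee_rot: [-0.12, -0.072, 0.99, 0.033]
contact_force: [-0.5, -0.0, -0.5]
width: 0.0427
```

```bash
python3 - <<'E'
from h import *
tilt(); go(.595,-.244,-.411,.2); print(get_state()['qpos'])
E
```

```text
tilt mrad world [-241.4   48.6] tool-ish [230.9 -85.5]
t 11.7 at [ 0.5431 -0.2223  0.2191] phi -2.986 w 0.0427 F [-0.5 -0.  -0.5] | move mm [ 51.9 -21.7 -19.1] turn 2.575
[-0.46744582  0.44109318  1.33390556 -0.06542152  1.60670786  2.5338435 ]
```

Emit:
play_rows(series=[{"dx": 0, "dy": 0, "dz": 40, "turn": 0, "fingers": 0}, {"dx": 0, "dy": 0, "dz": -40, "turn": 0, "fingers": 0}, {"dx": 0, "dy": 0, "dz": 40, "turn": 0, "fingers": 0}, {"dx": 0, "dy": 0, "dz": -40, "turn": 0, "fingers": 0}, {"dx": 0, "dy": 0, "dz": 0, "turn": 0, "fingers": 0}, {"dx": 0, "dy": 0, "dz": 0, "turn": 0, "fingers": 0}])

```text
clock: 12.23
position: [0.5276, -0.214, 0.2202]
ee_rot: [-0.141, -0.081, 0.986, 0.047]
contact_force: [0.1, 0.3, 1.2]
width: 0.0426
```

```bash
cat >> h.py <<'E'
def rt():
    s=get_state(); q=s['qpos']; e=s['ee_rot']; m=R.from_quat(np.r_[e[1:],e[0]]).as_matrix(); a=np.arctan2(*s['position'][1::-1])
    z=m[:,2]*1e3; print('radial tilt %.1f tang %.1f'%(np.cos(a)*z[0]+np.sin(a)*z[1],-np.sin(a)*z[0]+np.cos(a)*z[1]),'q4 %.4f j6 %.2f'%(q[3],q[5]),end=' '); tilt()
E
python3 - <<'E'
from h import *
rt(); go(.595,-.244,-.411,.2)
E
```

```text
radial tilt -290.1 tang -42.1 q4 -0.0658 j6 2.52 tilt mrad world [-284.7   70. ] tool-ish [ 267.5 -120. ]
t 12.2 at [ 0.5276 -0.214   0.2202] phi -2.961 w 0.0426 F [0.1 0.3 1.2] | move mm [ 67.4 -30.  -20.2] turn 2.55
```

Emit:
play_rows(series=[{"dx": 3, "dy": -1, "dz": 0, "turn": 0.123, "fingers": 0}, {"dx": 3, "dy": -1, "dz": 0, "turn": 0.123, "fingers": 0}, {"dx": 3, "dy": -1, "dz": 0, "turn": 0.123, "fingers": 0}, {"dx": 3, "dy": -1, "dz": 0, "turn": 0.123, "fingers": 0}, {"dx": 3, "dy": -1, "dz": 0, "turn": 0.123, "fingers": 0}, {"dx": 3, "dy": -1, "dz": 0, "turn": 0.123, "fingers": 0}, {"dx": 3, "dy": -1, "dz": 0, "turn": 0.123, "fingers": 0}, {"dx": 3, "dy": -1, "dz": 0, "turn": 0.123, "fingers": 0}, {"dx": 3, "dy": -1, "dz": 0, "turn": 0.123, "fingers": 0}, {"dx": 3, "dy": -1, "dz": 0, "turn": 0.123, "fingers": 0}, {"dx": 3, "dy": -1, "dz": 0, "turn": 0.123, "fingers": 0}, {"dx": 3, "dy": -1, "dz": 0, "turn": 0.123, "fingers": 0}, {"dx": 3, "dy": -1, "dz": 0, "turn": 0.123, "fingers": 0}, {"dx": 3, "dy": -1, "dz": 0, "turn": 0.123, "fingers": 0}, {"dx": 3, "dy": -1, "dz": 0, "turn": 0.123, "fingers": 0}, {"dx": 3, "dy": -1, "dz": 0, "turn": 0.123, "fingers": 0}, {"dx": 3, "dy": -1, "dz": 0, "turn": 0.123, "fingers": 0}, {"dx": 3, "dy": -1, "dz": 0, "turn": 0.123, "fingers": 0}, {"dx": 3, "dy": -1, "dz": 0, "turn": 0.123, "fingers": 0}, {"dx": 3, "dy": -1, "dz": 0, "turn": 0.123, "fingers": 0}])

```text
clock: 13.9
position: [0.6376, -0.2495, 0.2924]
ee_rot: [0.049, 0.959, -0.238, 0.147]
contact_force: [0.7, -0.2, 0.8]
width: 0.0427
```

```bash
python3 - <<'E'
from h import *
rt(); go(.595,-.244,-.411,.2)
E
```

```text
radial tilt 301.2 tang -58.5 q4 -0.0364 j6 0.04 tilt mrad world [ 259.1 -164.3] tool-ish [305.8 -25. ]
t 13.9 at [ 0.6376 -0.2495  0.2924] phi -0.483 w 0.0427 F [ 0.7 -0.2  0.8] | move mm [-42.6   5.5 -92.4] turn 0.072
```

Emit:
play_rows(series=[{"dx": 0, "dy": 0, "dz": -40, "turn": 0, "fingers": 0}, {"dx": 0, "dy": 0, "dz": 40, "turn": 0, "fingers": 0}, {"dx": 0, "dy": 0, "dz": -40, "turn": 0, "fingers": 0}, {"dx": 0, "dy": 0, "dz": 40, "turn": 0, "fingers": 0}, {"dx": 0, "dy": 0, "dz": -40, "turn": 0, "fingers": 0}, {"dx": 0, "dy": 0, "dz": 40, "turn": 0, "fingers": 0}, {"dx": 0, "dy": 0, "dz": -40, "turn": 0, "fingers": 0}, {"dx": 0, "dy": 0, "dz": 40, "turn": 0, "fingers": 0}])

```text
clock: 14.57
position: [0.5971, -0.2314, 0.2746]
ee_rot: [0.035, 0.968, -0.233, 0.081]
contact_force: [-10.9, 5.4, -13.6]
width: 0.0427
```

```bash
python3 - <<'E'
from h import *
rt(); go(.595,-.244,-.411,.2)
E
```

```text
radial tilt 169.9 tang -48.0 q4 -0.0341 j6 0.02 tilt mrad world [ 141.1 -106.1] tool-ish [173.9 -30.8]
t 14.6 at [ 0.5971 -0.2314  0.2746] phi -0.469 w 0.0427 F [-10.9   5.4 -13.6] | move mm [ -2.1 -12.6 -74.6] turn 0.058
```

Emit:
play_rows(series=[{"dx": 0, "dy": 0, "dz": -40, "turn": 0.05, "fingers": 0}, {"dx": 0, "dy": 0, "dz": 40, "turn": 0.05, "fingers": 0}, {"dx": 0, "dy": 0, "dz": -40, "turn": 0.05, "fingers": 0}, {"dx": 0, "dy": 0, "dz": 40, "turn": 0.05, "fingers": 0}, {"dx": 0, "dy": 0, "dz": -40, "turn": 0, "fingers": 0}, {"dx": 0, "dy": 0, "dz": 40, "turn": 0, "fingers": 0}, {"dx": 0, "dy": 0, "dz": -40, "turn": 0, "fingers": 0}, {"dx": 0, "dy": 0, "dz": 40, "turn": 0, "fingers": 0}, {"dx": 0, "dy": 0, "dz": -20, "turn": 0, "fingers": 0}, {"dx": 0, "dy": 0, "dz": -20, "turn": 0, "fingers": 0}, {"dx": 0, "dy": 0, "dz": 0, "turn": 0, "fingers": 0}, {"dx": 0, "dy": 0, "dz": 0, "turn": 0, "fingers": 0}])

```text
clock: 15.57
position: [0.56, -0.2117, 0.2585]
ee_rot: [0.004, 0.992, -0.122, 0.016]
contact_force: [0.0, -0.5, 0.3]
width: 0.0428
```

```bash
python3 - <<'E'
from h import *
rt(); go(.595,-.244,-.411,.2)
r=wfit('red',prior=(.595,-.244,1.158)); go(r[0],r[1],r[2]-np.pi/2,.026)
E
```

```text
radial tilt 32.0 tang 0.2 q4 0.0041 j6 -0.24 tilt mrad world [ 30.  -11.1] tool-ish [31.8 -3.5]
t 15.6 at [ 0.56   -0.2117  0.2585] phi -0.244 w 0.0428 F [ 0.  -0.5  0.3] | move mm [ 35.  -32.3 -58.5] turn -0.167
red p 0.95 fit [ 0.6257 -0.2557  1.129   0.9513]
t 15.7 at [ 0.5606 -0.2119  0.2591] phi -0.245 w 0.0425 F [ 0.1 -0.5  0.5] | move mm [  65.1  -43.8 -233.1] turn -0.197
```

Emit:
play_rows(series=[{"dx": 0, "dy": 0, "dz": -40, "turn": 0, "fingers": 0}, {"dx": 0, "dy": 0, "dz": 40, "turn": 0, "fingers": 0}, {"dx": 14, "dy": -9, "dz": -26, "turn": -0.04, "fingers": 0}, {"dx": 14, "dy": -9, "dz": -26, "turn": -0.04, "fingers": 0}, {"dx": 14, "dy": -9, "dz": -26, "turn": -0.04, "fingers": 0}, {"dx": 14, "dy": -9, "dz": -26, "turn": -0.04, "fingers": 0}, {"dx": 12, "dy": -9, "dz": -26, "turn": -0.04, "fingers": 0}, {"dx": 0, "dy": 0, "dz": 0, "turn": 0, "fingers": 0}, {"dx": 0, "dy": 0, "dz": 0, "turn": 0, "fingers": 0}])

```text
clock: 16.42
position: [0.6198, -0.252, 0.1225]
ee_rot: [0.001, 0.975, -0.223, 0.008]
contact_force: [-0.5, -0.7, 0.7]
width: 0.0428
```

```bash
python3 - <<'E'
from h import *
rt()
r=wfit('red',prior=(.6257,-.2557,1.129)); go(r[0],r[1],r[2]-np.pi/2,.026)
E
```

```text
radial tilt 16.7 tang 1.4 q4 0.0035 j6 -0.04 tilt mrad world [16. -5.] tool-ish [16.6  2.5]
red p 0.82 fit [ 0.6257 -0.2549  1.1333  0.9724]
t 16.5 at [ 0.6193 -0.2517  0.1232] phi -0.45 w 0.0428 F [-0.2  0.7  0.6] | move mm [  6.4  -3.1 -97.2] turn 0.012
```

```bash
python3 - <<'E'
from h import *
t=get_image('top'); m=masks_of(t,'tip_box')[0]; print(m['p'])
M['tb']=[(-61,61,-42.5,42.5,0,74)]
f=fit(t,M['tb'],m['region']); print(f)
print(np.round(np.array([V[::2,:2] for V in corners(M['tb'],*f[:3],0)]),3))
E
```

```text
Traceback (most recent call last):
IndexError: list index out of range
```

Emit:
play_rows(series=[{"dx": 5, "dy": -2.5, "dz": -28, "turn": 0.012, "fingers": 0.25}, {"dx": 0, "dy": 0, "dz": -28, "turn": 0, "fingers": 0.25}, {"dx": 0, "dy": 0, "dz": -5, "turn": 0, "fingers": 0.25}])

```text
clock: 16.87
position: [0.6296, -0.2562, 0.0738]
ee_rot: [0.004, 0.976, -0.216, 0.02]
contact_force: [-5.8, -0.4, 12.4]
width: 0.032
```

```bash
python3 - <<'E'
from h import *
rt(); r=wfit('red',prior=(.6257,-.2549,1.133)); go(r[0],r[1],r[2]-np.pi/2,.026)
E
```

```text
radial tilt 40.5 tang -0.8 q4 0.0039 j6 -0.06 tilt mrad world [ 37.2 -16.1] tool-ish [40.5  1.1]
red p 0.96 fit [ 0.6254 -0.2549  1.1225  0.9441]
t 17.0 at [ 0.6296 -0.2563  0.0755] phi -0.435 w 0.0322 F [-1.9 -0.1  4. ] | move mm [ -4.2   1.4 -49.5] turn -0.013
```

Emit:
play_rows(series=[{"dx": -4, "dy": 1.4, "dz": -20, "turn": -0.01, "fingers": 0.25}, {"dx": 0, "dy": 0, "dz": -18, "turn": 0, "fingers": 0.25}, {"dx": 0, "dy": 0, "dz": -9, "turn": 0, "fingers": 0.25}, {"dx": 0, "dy": 0, "dz": 0, "turn": 0, "fingers": 0.25}])

```text
clock: 17.3
position: [0.6331, -0.2572, 0.0803]
ee_rot: [0.01, 0.975, -0.219, 0.042]
contact_force: [0.0, 0.3, -1.0]
width: 0.032
```

```bash
python3 - <<'E'
from h import *
rt(); r=wfit('red',prior=(.6257,-.2549,1.133)); go(r[0],r[1],r[2]-np.pi/2,.026)
E
```

```text
radial tilt 85.4 tang -6.4 q4 0.0028 j6 -0.05 tilt mrad world [ 76.7 -38.1] tool-ish [85.7 -1.7]
red p 0.8 fit [ 0.6253 -0.2552  1.1337  0.9553]
t 17.4 at [ 0.6337 -0.2574  0.0788] phi -0.442 w 0.0318 F [-0.3  0.   0.8] | move mm [ -8.3   2.2 -52.8] turn 0.005
```

```bash
python3 - <<'E'
from h import *
w=get_image('wrist')['pixels']; t=get_image('top')['pixels']
c=cv2.resize(t[80:260,220:420],(467,420),interpolation=cv2.INTER_CUBIC)
o=np.hstack([w[:,110:450],c])[:,:,::-1]; cv2.imwrite('pics/blk.png',o[:,:800])
E
```

```text
(no output)
```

View pics/blk.png

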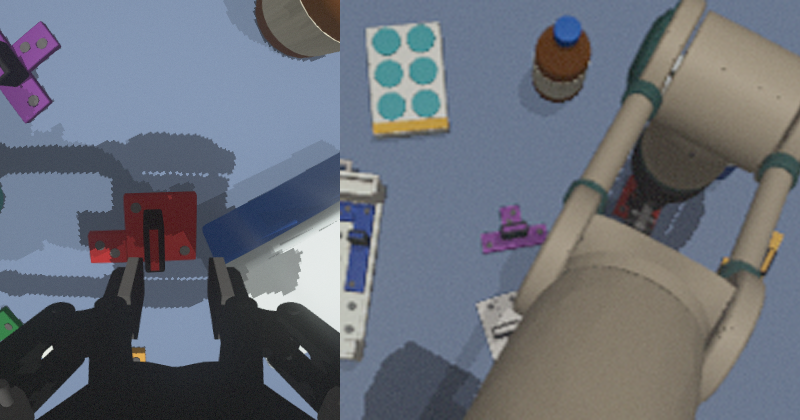

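The right fingertip is resting over the tip box's lid. The knock left red right beside the box, with the box corner near (205-215,230-260) in the left panel. I'll back up and work out the clearance.

```bash
python3 - <<'E'
from h import *
p,q,phi,s=now(); w=get_image('wrist'); r=(.6254,-.2550,1.133)
for uv,z in (((313,228),0.),((322,258),.074),((450-1,155),0.)):
    a=ray(w,np.array(uv),z,(p,q)); d=a-np.array(r[:2]); c,sn=np.cos(r[2]),np.sin(r[2])
    print(uv,np.round(a,4),'in red frame mm',np.round([1e3*(c*d[0]+sn*d[1]),1e3*(-sn*d[0]+c*d[1])],1))
rt(); go(*r[:2],r[2]-np.pi/2,.13)
E
```

```text
(313, 228) [ 0.6549 -0.271 ] in red frame mm [ -2.  -33.5]
(322, 258) [ 0.6536 -0.2544] in red frame mm [ 12.5 -25.3]
(449, 155) [ 0.7683 -0.2667] in red frame mm [  50.  -134.4]
radial tilt 80.2 tang -5.7 q4 0.0031 j6 -0.05 tilt mrad world [ 72.2 -35.4] tool-ish [80.4 -1.1]
t 17.6 at [ 0.6331 -0.2573  0.0753] phi -0.442 w 0.0319 F [-2.8  2.7 14.6] | move mm [-7.7  2.3 54.7] turn 0.005
```

Emit:
play_rows(series=[{"dx": 0, "dy": 0, "dz": 20, "turn": 0, "fingers": 0.1}, {"dx": -2, "dy": 0, "dz": 30, "turn": 0, "fingers": 0.05}, {"dx": -2, "dy": 0, "dz": 30, "turn": 0, "fingers": 0.05}, {"dx": 0, "dy": 0, "dz": 30, "turn": 0, "fingers": 0.05}, {"dx": 0, "dy": 0, "dz": -40, "turn": 0, "fingers": 0.05}, {"dx": 0, "dy": 0, "dz": 40, "turn": 0, "fingers": 0.05}, {"dx": 0, "dy": 0, "dz": -40, "turn": 0, "fingers": 0.05}, {"dx": 0, "dy": 0, "dz": 40, "turn": 0, "fingers": 0.05}, {"dx": 0, "dy": 0, "dz": -40, "turn": 0, "fingers": 0.05}, {"dx": 0, "dy": 0, "dz": 40, "turn": 0, "fingers": 0.05}, {"dx": 0, "dy": 0, "dz": 0, "turn": 0, "fingers": 0.05}])

```text
clock: 18.47
position: [0.6077, -0.2463, 0.1536]
ee_rot: [-0.008, 0.975, -0.219, -0.024]
contact_force: [3.0, -1.7, 3.1]
width: 0.0401
```

```bash
python3 - <<'E'
from h import *
rt(); r=wfit('red',prior=(.6257,-.2549,1.133)); go(r[0],r[1],r[2]-np.pi,.1)
t=get_image('top'); print([ (round(m['p'],2),m['xy']) for m in masks_of(t,'tip_box')])
E
```

```text
radial tilt -50.3 tang 8.6 q4 0.0032 j6 -0.05 tilt mrad world [-43.4  26.8] tool-ish [-50.7   5.7]
red p 0.64 fit [ 0.6258 -0.255   1.1431  0.9661]
t 18.6 at [ 0.603  -0.2439  0.1472] phi -0.442 w 0.0408 F [ 0.2  0.4 -0.1] | move mm [ 22.8 -11.1 -47.2] turn -1.556
[(0.49, [109.6, 212.8])]
```

Emit:
play_rows(series=[{"dx": 0, "dy": 0, "dz": 0, "turn": 0, "fingers": 0.05}, {"dx": 0, "dy": 0, "dz": 0, "turn": 0, "fingers": 0.05}, {"dx": 0, "dy": 0, "dz": 0, "turn": 0, "fingers": 0.05}, {"dx": 0, "dy": 0, "dz": 0, "turn": 0, "fingers": 0.05}, {"dx": 0, "dy": 0, "dz": 0, "turn": -0.12, "fingers": 0.05}, {"dx": 1.5, "dy": -1, "dz": 0, "turn": -0.12, "fingers": 0.05}, {"dx": 1.5, "dy": -1, "dz": 0, "turn": -0.12, "fingers": 0.05}, {"dx": 1.5, "dy": -1, "dz": 0, "turn": -0.12, "fingers": 0.05}, {"dx": 1.5, "dy": -1, "dz": 0, "turn": -0.12, "fingers": 0.05}, {"dx": 1.5, "dy": -1, "dz": 0, "turn": -0.12, "fingers": 0.05}, {"dx": 1.5, "dy": -1, "dz": 0, "turn": -0.12, "fingers": 0.05}, {"dx": 1.5, "dy": -1, "dz": 0, "turn": -0.12, "fingers": 0.05}, {"dx": 1.5, "dy": -1, "dz": 0, "turn": -0.12, "fingers": 0.05}, {"dx": 1.5, "dy": -1, "dz": 0, "turn": -0.12, "fingers": 0.05}, {"dx": 1.5, "dy": -1, "dz": 0, "turn": -0.12, "fingers": 0.05}, {"dx": 1.5, "dy": -1, "dz": 0, "turn": -0.12, "fingers": 0.05}, {"dx": 1.5, "dy": 0, "dz": 0, "turn": -0.11, "fingers": 0.05}, {"dx": 0, "dy": 0, "dz": 0, "turn": 0, "fingers": 0.05}])

```text
clock: 20.17
position: [0.6267, -0.258, 0.163]
ee_rot: [0.023, -0.515, 0.857, 0.003]
contact_force: [-0.4, 0.4, -0.0]
width: 0.0406
```

```bash
python3 - <<'E'
from h import *
rt(); go(.6257,-.255,1.14-np.pi,.03)
E
```

```text
radial tilt 22.7 tang 40.5 q4 0.0454 j6 1.53 tilt mrad world [36.4 28.9] tool-ish [-42.5  18.7]
t 20.2 at [ 0.6267 -0.258   0.163 ] phi -2.058 w 0.0406 F [-0.4  0.4 -0. ] | move mm [  -1.    3. -133.] turn 0.056
```

Emit:
play_rows(series=[{"dx": -1, "dy": 3, "dz": -34, "turn": 0.05, "fingers": 0}, {"dx": -1, "dy": 0, "dz": -34, "turn": 0, "fingers": 0}, {"dx": -1, "dy": 0, "dz": -20, "turn": 0, "fingers": 0}, {"dx": -1, "dy": 0, "dz": -1, "turn": 0, "fingers": 0}, {"dx": 0, "dy": 0, "dz": -1, "turn": 0, "fingers": 0}])

```text
clock: 20.58
position: [0.625, -0.2563, 0.0765]
ee_rot: [0.026, -0.544, 0.839, -0.002]
contact_force: [-0.1, -0.7, -0.1]
width: 0.0427
```

```bash
python3 - <<'E'
from h import *
rt(); r=wfit('red',prior=(.6257,-.2549,1.133));go(r[0],r[1],r[2]-np.pi,.03)
E
```

```text
radial tilt 33.1 tang 40.0 q4 0.0505 j6 1.45 tilt mrad world [45.8 24.5] tool-ish [-41.   31.9]
red p 0.61 fit [ 0.626  -0.2555  1.1352  0.8328]
t 20.7 at [ 0.6255 -0.2565  0.0772] phi -1.992 w 0.0425 F [ 0.   0.2 -0.1] | move mm [  0.5   1.  -47.2] turn -0.015
```

Emit:
play_rows(series=[{"dx": 0, "dy": 1, "dz": -20, "turn": -0.01, "fingers": 0}, {"dx": -0.5, "dy": 0, "dz": -18, "turn": 0, "fingers": 0}, {"dx": -0.5, "dy": 0, "dz": -6, "turn": 0, "fingers": 0}, {"dx": -0.5, "dy": 0, "dz": -1, "turn": 0, "fingers": 0.5}, {"dx": 0, "dy": 0, "dz": -0.5, "turn": 0, "fingers": 0.5}, {"dx": 0, "dy": 0, "dz": -0.5, "turn": 0, "fingers": 0.5}, {"dx": 0, "dy": 0, "dz": -0.5, "turn": 0, "fingers": 0.5}])

```text
clock: 21.27
position: [0.6316, -0.2596, 0.042]
ee_rot: [0.031, -0.54, 0.841, -0.012]
contact_force: [-0.1, 0.5, -1.1]
width: 0.0281
```

```bash
python3 - <<'E'
from h import *
rt(); go(.595,-.243,1.14-np.pi,.03)
E
```

```text
radial tilt 56.5 tang 37.3 q4 0.0538 j6 1.45 tilt mrad world [66.4 13. ] tool-ish [-39.3  55. ]
t 21.3 at [ 0.6316 -0.2596  0.042 ] phi -1.998 w 0.0281 F [-0.1  0.5 -1.1] | move mm [-36.6  16.6 -12. ] turn -0.004
```

Emit:
play_rows(series=[{"dx": 0, "dy": 0, "dz": 12, "turn": 0, "fingers": 0.5}, {"dx": -12, "dy": 5, "dz": 2, "turn": 0, "fingers": 0.5}, {"dx": -12, "dy": 5, "dz": 0, "turn": 0, "fingers": 0.5}, {"dx": -13, "dy": 6, "dz": -4, "turn": 0, "fingers": 0.5}, {"dx": -1, "dy": 0, "dz": -5, "turn": 0, "fingers": 0.5}, {"dx": 0, "dy": 0, "dz": -4, "turn": 0, "fingers": 0.5}])

```text
clock: 21.77
position: [0.5971, -0.2457, 0.0516]
ee_rot: [0.035, -0.541, 0.84, -0.018]
contact_force: [-0.3, -0.0, -1.1]
width: 0.0281
```

```bash
python3 - <<'E'
from h import *
rt(); go(.595,-.243,1.14-np.pi,.03)
E
```

```text
radial tilt 69.5 tang 35.7 q4 0.0562 j6 1.44 tilt mrad world [77.8  6.5] tool-ish [-38.1  68.1]
t 21.8 at [ 0.5971 -0.2457  0.0516] phi -1.997 w 0.0281 F [-0.3 -0.  -1.1] | move mm [ -2.1   2.7 -21.6] turn -0.005
```

Emit:
play_rows(series=[{"dx": 0, "dy": 0, "dz": -8, "turn": 0, "fingers": 0.5}, {"dx": 0, "dy": 0, "dz": -4, "turn": 0, "fingers": 0.5}, {"dx": 0, "dy": 0, "dz": -1, "turn": 0, "fingers": 0.0}, {"dx": 0, "dy": 0, "dz": 0, "turn": 0, "fingers": 0.0}, {"dx": 0, "dy": 0, "dz": 15, "turn": 0, "fingers": 0.0}, {"dx": 0, "dy": 0, "dz": 35, "turn": 0, "fingers": 0.0}, {"dx": 0, "dy": 0, "dz": 35, "turn": 0, "fingers": 0.0}, {"dx": 0, "dy": 0, "dz": 35, "turn": 0, "fingers": 0.0}, {"dx": 0, "dy": 0, "dz": 35, "turn": 0, "fingers": 0.0}, {"dx": 0, "dy": 0, "dz": -40, "turn": 0, "fingers": 0.0}, {"dx": 0, "dy": 0, "dz": 40, "turn": 0, "fingers": 0.0}, {"dx": 0, "dy": 0, "dz": -40, "turn": 0, "fingers": 0.0}, {"dx": 0, "dy": 0, "dz": 40, "turn": 0, "fingers": 0.0}, {"dx": 0, "dy": 0, "dz": 0, "turn": 0.12, "fingers": 0.0}, {"dx": 0, "dy": 0, "dz": 0, "turn": 0.12, "fingers": 0.0}, {"dx": 0, "dy": 0, "dz": 0, "turn": 0.12, "fingers": 0.0}, {"dx": 0, "dy": 0, "dz": 0, "turn": 0.12, "fingers": 0.0}, {"dx": 0, "dy": 0, "dz": 0, "turn": 0.12, "fingers": 0.0}, {"dx": 0, "dy": 0, "dz": 0, "turn": 0.12, "fingers": 0.0}, {"dx": 0, "dy": 0, "dz": 0, "turn": 0.12, "fingers": 0.0}])

```text
clock: 23.43
position: [0.5844, -0.2382, 0.1652]
ee_rot: [-0.014, 0.844, -0.536, -0.019]
contact_force: [0.1, -0.3, 0.0]
width: 0.0427
```

```bash
python3 - <<'E'
from h import *
rt(); r=wfit('red',prior=(.59,-.24,1.133)); go(r[0],r[1],r[2]-np.pi/2,.1)
E
```

```text
radial tilt -31.8 tang 33.7 q4 0.0307 j6 0.61 tilt mrad world [-16.7  43.2] tool-ish [-46.2   3.3]
red p 0.67 fit [ 0.594  -0.2455  1.1307  0.954 ]
t 23.5 at [ 0.5846 -0.2381  0.1652] phi -1.137 w 0.0427 F [ 0.4 -0.3  1. ] | move mm [  9.4  -7.4 -65.2] turn 0.697
```

Emit:
play_rows(series=[{"dx": 2, "dy": -1.5, "dz": 0, "turn": 0.116, "fingers": 0.0}, {"dx": 2, "dy": -1.5, "dz": 0, "turn": 0.116, "fingers": 0.0}, {"dx": 1, "dy": -1.5, "dz": 0, "turn": 0.116, "fingers": 0.0}, {"dx": 1, "dy": -1.5, "dz": 0, "turn": 0.116, "fingers": 0.0}, {"dx": 1, "dy": -1.5, "dz": 0, "turn": 0.116, "fingers": 0.0}, {"dx": 1, "dy": 0, "dz": 0, "turn": 0.116, "fingers": 0.0}, {"dx": 0, "dy": 0, "dz": -34, "turn": 0, "fingers": 0.0}, {"dx": 0, "dy": 0, "dz": -34, "turn": 0, "fingers": 0.0}, {"dx": 0, "dy": 0, "dz": -12, "turn": 0, "fingers": 0.0}, {"dx": 0, "dy": 0, "dz": -1, "turn": 0, "fingers": 0.0}, {"dx": 0, "dy": 0, "dz": -1, "turn": 0, "fingers": 0.0}])

```text
clock: 24.45
position: [0.5973, -0.2482, 0.083]
ee_rot: [-0.005, 0.975, -0.221, -0.017]
contact_force: [-0.7, 0.8, 0.7]
width: 0.0424
```

```bash
python3 - <<'E'
from h import *
rt(); r=wfit('red',prior=(.594,-.2455,1.133)); go(r[0],r[1],r[2]-np.pi/2,.026)
E
```

```text
radial tilt -35.8 tang 4.2 q4 0.0004 j6 -0.06 tilt mrad world [-31.4  17.6] tool-ish [-35.9   2.4]Traceback (most recent call last):
  File "<stdin>", line 2, in <module>
TypeError: 'NoneType' object is not subscriptable
```

Emit:
play_rows(series=[{"dx": -3, "dy": 2.5, "dz": -20, "turn": 0.006, "fingers": 0.0}, {"dx": 0, "dy": 0, "dz": -18, "turn": 0, "fingers": 0.0}, {"dx": 0, "dy": 0, "dz": -12, "turn": 0, "fingers": 0.0}, {"dx": 0, "dy": 0, "dz": -3, "turn": 0, "fingers": 0.0}, {"dx": 0, "dy": 0, "dz": -1, "turn": 0, "fingers": 0.0}])

```text
clock: 24.97
position: [0.6002, -0.2489, 0.036]
ee_rot: [-0.003, 0.976, -0.219, -0.009]
contact_force: [0.8, 0.1, 0.7]
width: 0.0426
```

```bash
python3 - <<'E'
from h import *
rt(); go(.594,-.2455,-.440,.026)
r=wfit('red',prior=(.594,-.2455,1.133))
E
```

```text
radial tilt -18.1 tang 2.2 q4 0.0003 j6 -0.06 tilt mrad world [-15.9   9. ] tool-ish [-18.2   1.3]
t 25.0 at [ 0.6002 -0.2489  0.036 ] phi -0.442 w 0.0426 F [0.8 0.1 0.7] | move mm [ -6.2   3.4 -10. ] turn 0.002
red p 0.86 fit [ 0.594  -0.2456  1.1327  0.8535]
```

Emit:
play_rows(series=[{"dx": -6.5, "dy": 3.5, "dz": -7, "turn": 0, "fingers": 0.0}, {"dx": -0.5, "dy": 0.2, "dz": -3, "turn": 0, "fingers": 0.9}, {"dx": -0.5, "dy": 0.2, "dz": -1, "turn": 0, "fingers": 0.9}, {"dx": -0.5, "dy": 0.2, "dz": -0.5, "turn": 0, "fingers": 0.9}, {"dx": -0.5, "dy": 0.2, "dz": -0.5, "turn": 0, "fingers": 0.9}])

```text
clock: 25.48
position: [0.5933, -0.2454, 0.0271]
ee_rot: [-0.002, 0.976, -0.219, -0.005]
contact_force: [0.7, -0.5, 0.7]
width: 0.0111
```

```bash
cat >> h.py <<'E'
TR=(.5535,.113,-.1118)
E
python3 - <<'E'
from h import *
rt(); go(.594,-.2455,-.440,.026)
r=wfit('red',prior=(.594,-.2455,1.133))
t=target('red',TR); go(t[0],t[1],t[2]-np.pi/2,.15)
E
```

```text
radial tilt -10.6 tang 1.5 q4 0.0004 j6 -0.06 tilt mrad world [-9.2  5.5] tool-ish [-10.7   1. ]
t 25.5 at [ 0.5933 -0.2454  0.0271] phi -0.442 w 0.0111 F [ 0.7 -0.5  0.7] | move mm [ 0.7 -0.1 -1.1] turn 0.002
red p 0.88 fit [ 0.5939 -0.2455  1.1282  0.7349]
t 25.6 at [ 0.5933 -0.2454  0.0271] phi -0.442 w 0.0108 F [ 0.2 -0.4  1.9] | move mm [-95.3 330.4 122.9] turn -1.241
```

Emit:
play_rows(series=[{"dx": 0, "dy": 0, "dz": 15, "turn": 0, "fingers": 0.9}, {"dx": 0, "dy": 0, "dz": 35, "turn": 0, "fingers": 0.9}, {"dx": 0, "dy": 0, "dz": 35, "turn": 0, "fingers": 0.9}, {"dx": -8, "dy": 30, "dz": 20, "turn": -0.11, "fingers": 0.9}, {"dx": -8.5, "dy": 30, "dz": 0, "turn": -0.115, "fingers": 0.9}, {"dx": -8.5, "dy": 30, "dz": 0, "turn": -0.115, "fingers": 0.9}, {"dx": -8.5, "dy": 30, "dz": 0, "turn": -0.115, "fingers": 0.9}, {"dx": -8.5, "dy": 30, "dz": 0, "turn": -0.115, "fingers": 0.9}, {"dx": -8.5, "dy": 30, "dz": 0, "turn": -0.115, "fingers": 0.9}, {"dx": -8.5, "dy": 30, "dz": 0, "turn": -0.115, "fingers": 0.9}, {"dx": -8.5, "dy": 30, "dz": 0, "turn": -0.115, "fingers": 0.9}, {"dx": -8.5, "dy": 30, "dz": 0, "turn": -0.115, "fingers": 0.9}, {"dx": -8.5, "dy": 30, "dz": 0, "turn": -0.115, "fingers": 0.9}, {"dx": -8.5, "dy": 30, "dz": 0, "turn": -0.1, "fingers": 0.9}, {"dx": -2, "dy": 0, "dz": 0, "turn": 0, "fingers": 0.9}, {"dx": 0, "dy": 0, "dz": 0, "turn": 0, "fingers": 0.9}])

```text
clock: 26.92
position: [0.4878, 0.0965, 0.1334]
ee_rot: [0.005, -0.639, 0.769, 0.005]
contact_force: [0.1, -0.5, -1.2]
width: 0.011
```

```bash
python3 - <<'E'
from h import *
from trayfit import *
rt(); p,q,phi,s=now(); pic=get_image('wrist')
holes(pic,(p,q),TR)
t=target('red',TR); go(t[0],t[1],t[2]-np.pi/2,.031)
cv2.imwrite('pics/r1.png',pic['pixels'][:,:,::-1])
E
```

```text
radial tilt 3.9 tang 13.3 q4 0.0158 j6 1.79 tilt mrad world [ 1.3 13.8] tool-ish [-13.8  -1.3]
holes 25 q [ 0.5542  0.1137 -0.1133  0.0262] med res px 1.475
t 27.0 at [0.4879 0.0964 0.1334] phi -1.757 w 0.0112 F [-0.5  0.7 -1.8] | move mm [  10.1  -11.4 -102.4] turn 0.074
```

View pics/r1.png

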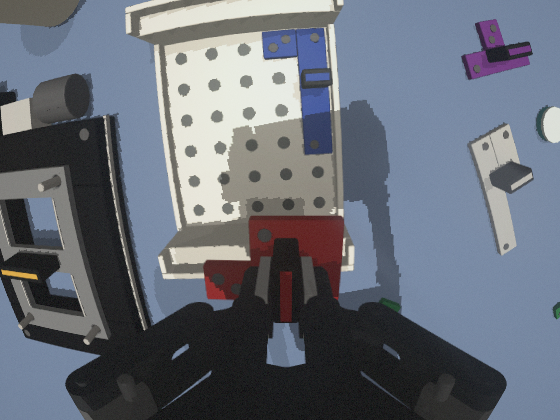

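Emit:
play_rows(series=[{"dx": 5, "dy": -6, "dz": -16, "turn": 0.074, "fingers": 0.9}, {"dx": 5, "dy": -5, "dz": -16, "turn": 0, "fingers": 0.9}, {"dx": 0, "dy": 0, "dz": -12, "turn": 0, "fingers": 0.9}, {"dx": 0, "dy": 0, "dz": -1, "turn": 0, "fingers": 0.9}, {"dx": 0, "dy": 0, "dz": -1, "turn": 0, "fingers": 0.9}])

```text
clock: 27.38
position: [0.5018, 0.0804, 0.087]
ee_rot: [0.006, -0.668, 0.744, 0.003]
contact_force: [-1.3, 0.8, -1.0]
width: 0.0112
```

```bash
sed -i 's/^TR=.*/TR=(.554,.1133,-.112)/' h.py; python3 - <<'E'
from h import *
rt(); wfit('blue',z=.004,prior=(.582,.058,-1.68)); print(target('blue',TR))
t=target('red',TR); go(t[0],t[1],t[2]-np.pi/2,.031)
E
```

```text
radial tilt 6.9 tang 11.8 q4 0.0156 j6 1.68 tilt mrad world [ 5.  12.7] tool-ish [-13.2   3.6]
blue p 0.63 fit [ 0.5833  0.057  -1.6842  0.965 ]
(np.float64(0.5819751432301885), np.float64(0.057825759480183564), np.float64(4.60038898038469))
t 27.5 at [0.5015 0.0807 0.0873] phi -1.678 w 0.0109 F [-0.   0.6 -1.3] | move mm [ -3.    4.6 -56.3] turn -0.005
```

Emit:
play_rows(series=[{"dx": -3, "dy": 4.6, "dz": -8, "turn": -0.005, "fingers": 0.9}, {"dx": 0, "dy": 0, "dz": -10, "turn": 0, "fingers": 0.9}, {"dx": 0, "dy": 0, "dz": -10, "turn": 0, "fingers": 0.9}, {"dx": 0, "dy": 0, "dz": -8, "turn": 0, "fingers": 0.9}, {"dx": 0, "dy": 0, "dz": -1, "turn": 0, "fingers": 0.9}])

```text
clock: 27.9
position: [0.5004, 0.0857, 0.0512]
ee_rot: [0.009, -0.666, 0.746, 0.001]
contact_force: [0.5, -0.1, -0.8]
width: 0.011
```

```bash
python3 - <<'E'
from h import *
rt()
t=target('red',TR); go(t[0],t[1],t[2]-np.pi/2,.031)
E
```

```text
radial tilt 14.5 tang 11.2 q4 0.0177 j6 1.70 tilt mrad world [12.4 13.5] tool-ish [-14.8  10.8]
t 27.9 at [0.5004 0.0857 0.0512] phi -1.685 w 0.011 F [ 0.5 -0.1 -0.8] | move mm [ -1.9  -0.4 -20.2] turn 0.002
```

Emit:
play_rows(series=[{"dx": -2.5, "dy": -0.3, "dz": -10, "turn": 0, "fingers": 0.9}, {"dx": -0.5, "dy": 0, "dz": -7, "turn": 0, "fingers": 0.9}, {"dx": -0.5, "dy": 0, "dz": -3, "turn": 0, "fingers": 0.9}, {"dx": -0.4, "dy": 0, "dz": -1.5, "turn": 0, "fingers": 0.9}])

```text
clock: 28.23
position: [0.4981, 0.0862, 0.031]
ee_rot: [0.011, -0.666, 0.746, -0.0]
contact_force: [-4.9, -0.8, 23.6]
width: 0.011
```

```bash
python3 - <<'E'
from h import *
rt()
t=target('red',TR); go(t[0],t[1],t[2]-np.pi/2,.031)
E
```

```text
radial tilt 18.8 tang 10.8 q4 0.0190 j6 1.70 tilt mrad world [16.7 13.8] tool-ish [-15.6  15. ]
t 28.2 at [0.4981 0.0862 0.031 ] phi -1.684 w 0.011 F [-4.9 -0.8 23.6] | move mm [ 0.4 -0.8  0. ] turn 0.002
```

Emit:
play_rows(series=[{"dx": 0, "dy": 0, "dz": 0, "turn": 0, "fingers": 0.45}, {"dx": 0, "dy": 0, "dz": 0, "turn": 0, "fingers": 0.45}, {"dx": 0, "dy": 0, "dz": 0, "turn": 0, "fingers": 0.45}, {"dx": 0, "dy": 0, "dz": 20, "turn": 0, "fingers": 0.45}, {"dx": 0, "dy": 0, "dz": 35, "turn": 0, "fingers": 0.45}, {"dx": 0, "dy": 0, "dz": 35, "turn": 0, "fingers": 0.3}, {"dx": 4, "dy": -25, "dz": 35, "turn": -0.1, "fingers": 0.0}, {"dx": 4, "dy": -34, "dz": 10, "turn": -0.1, "fingers": 0.0}, {"dx": 4, "dy": -34, "dz": 0, "turn": -0.1, "fingers": 0.0}, {"dx": 4, "dy": -34, "dz": 0, "turn": -0.05, "fingers": 0.0}, {"dx": 4, "dy": -34, "dz": 0, "turn": 0, "fingers": 0.0}, {"dx": 4, "dy": -34, "dz": 0, "turn": 0, "fingers": 0.0}, {"dx": 4, "dy": -34, "dz": 0, "turn": 0, "fingers": 0.0}, {"dx": 4, "dy": -34, "dz": 0, "turn": 0, "fingers": 0.0}, {"dx": 4, "dy": -34, "dz": 0, "turn": 0, "fingers": 0.0}, {"dx": 4, "dy": -34, "dz": 0, "turn": 0, "fingers": 0.0}, {"dx": 4, "dy": -34, "dz": 0, "turn": 0, "fingers": 0.0}, {"dx": 4, "dy": -34, "dz": 0, "turn": 0, "fingers": 0.0}, {"dx": 4, "dy": -34, "dz": 0, "turn": 0, "fingers": 0.0}, {"dx": 0, "dy": 0, "dz": 0, "turn": 0, "fingers": 0.0}])

```text
clock: 29.9
position: [0.5506, -0.3664, 0.1763]
ee_rot: [0.016, -0.52, 0.854, -0.007]
contact_force: [0.8, 0.3, -0.2]
width: 0.0425
```

```bash
python3 - <<'E'
from h import *
rt(); r=wfit('gold',prior=(.5594,-.3875,2.6775)); go(r[0],r[1],r[2]-3*np.pi/2,.1)
E
```

```text
radial tilt 26.8 tang 23.4 q4 0.0278 j6 1.33 tilt mrad world [35.3  4.6] tool-ish [-20.2  29.2]
gold p 0.86 fit [ 0.5597 -0.3876  2.672   0.9272]
t 30.0 at [ 0.5496 -0.3605  0.176 ] phi -2.045 w 0.0428 F [-1.   0.8 -0. ] | move mm [ 10.1 -27.2 -76. ] turn 0.004
```

Emit:
play_rows(series=[{"dx": 0, "dy": 0, "dz": -40, "turn": 0, "fingers": 0.0}, {"dx": 0, "dy": 0, "dz": 40, "turn": 0, "fingers": 0.0}, {"dx": 7, "dy": -10, "dz": -24, "turn": 0, "fingers": 0.0}, {"dx": 4, "dy": -10, "dz": -34, "turn": 0, "fingers": 0.0}, {"dx": 0, "dy": -7, "dz": -30, "turn": 0, "fingers": 0.0}, {"dx": 0, "dy": 0, "dz": -8, "turn": 0, "fingers": 0.0}, {"dx": 0, "dy": 0, "dz": -1, "turn": 0, "fingers": 0.0}, {"dx": 0, "dy": 0, "dz": -1, "turn": 0, "fingers": 0.0}])

```text
clock: 30.67
position: [0.548, -0.3633, 0.0608]
ee_rot: [0.012, -0.524, 0.851, 0.02]
contact_force: [0.6, 0.3, 0.3]
width: 0.0429
```

```bash
python3 - <<'E'
from h import *
rt(); r=wfit('gold',prior=(.5594,-.3875,2.6775)) or (.5597,-.3876,2.674); go(r[0],r[1],r[2]-3*np.pi/2,.026)
E
```

```text
radial tilt -26.0 tang 38.2 q4 0.0392 j6 1.31 tilt mrad world [-0.6 46.2] tool-ish [-41.  -21.3]
gold p 0.95 fit [ 0.5597 -0.3873  2.6783  0.96  ]
t 30.8 at [ 0.5487 -0.3641  0.062 ] phi -2.038 w 0.0426 F [ 0.2 -0.4  0.1] | move mm [ 11.  -23.2 -36. ] turn 0.004
```

Emit:
play_rows(series=[{"dx": 5.5, "dy": -11.6, "dz": 0, "turn": 0.004, "fingers": 0.0}, {"dx": 5.5, "dy": -11.6, "dz": 0, "turn": 0, "fingers": 0.0}, {"dx": -0.5, "dy": 0, "dz": -14, "turn": 0, "fingers": 0.0}, {"dx": -0.5, "dy": 0, "dz": -14, "turn": 0, "fingers": 0.0}, {"dx": -0.5, "dy": 0, "dz": -6, "turn": 0, "fingers": 0.0}, {"dx": -0.5, "dy": 0, "dz": -2, "turn": 0, "fingers": 0.0}])

```text
clock: 31.27
position: [0.5651, -0.3906, 0.0401]
ee_rot: [0.016, -0.527, 0.85, 0.007]
contact_force: [0.9, 0.4, -0.9]
width: 0.0424
```

```bash
python3 - <<'E'
from h import *
rt(); r=(.5597,-.3874,2.6765); go(r[0],r[1],r[2]-3*np.pi/2,.026)
E
```

```text
radial tilt 0.1 tang 35.2 q4 0.0404 j6 1.29 tilt mrad world [20.  28.9] tool-ish [-34.8   5.1]
t 31.3 at [ 0.5651 -0.3906  0.0401] phi -2.031 w 0.0424 F [ 0.9  0.4 -0.9] | move mm [ -5.4   3.2 -14.1] turn -0.005
```

Emit:
play_rows(series=[{"dx": -6, "dy": 3.5, "dz": -8, "turn": -0.005, "fingers": 0.0}, {"dx": -0.8, "dy": 0.3, "dz": -6, "turn": 0, "fingers": 0.0}, {"dx": -0.8, "dy": 0.2, "dz": -2, "turn": 0, "fingers": 0.9}, {"dx": -0.7, "dy": 0.2, "dz": -1, "turn": 0, "fingers": 0.9}, {"dx": -0.6, "dy": 0.2, "dz": -0.5, "turn": 0, "fingers": 0.9}, {"dx": -0.6, "dy": 0.2, "dz": -0.5, "turn": 0, "fingers": 0.9}])

```text
clock: 31.77
position: [0.5566, -0.3859, 0.0253]
ee_rot: [0.018, -0.525, 0.851, 0.004]
contact_force: [1.8, 0.6, 1.6]
width: 0.0112
```

```bash
python3 - <<'E'
from h import *
rt(); r=(.5597,-.3874,2.6765); go(r[0],r[1],r[2]-3*np.pi/2,.026)
wfit('gold',prior=r)
t=target('gold',TR); go(t[0],t[1],t[2]-3*np.pi/2,.15); rt()
E
```

```text
radial tilt 7.4 tang 35.2 q4 0.0429 j6 1.28 tilt mrad world [26.1 24.7] tool-ish [-33.8  12.3]
t 31.8 at [ 0.5566 -0.3859  0.0253] phi -2.036 w 0.0112 F [1.8 0.6 1.6] | move mm [ 3.1 -1.5  0.7] turn -0.0
gold p 0.76 fit [ 0.5591 -0.3878  2.6807  0.7324]
t 31.9 at [ 0.5566 -0.3859  0.0253] phi -2.036 w 0.0113 F [1.1 0.7 1.8] | move mm [  0.5 472.7 124.7] turn 0.353
radial tilt 7.2 tang 35.1 q4 0.0428 j6 1.28 tilt mrad world [25.9 24.8] tool-ish [-33.8  12.1]
```

Emit:
play_rows(series=[{"dx": 0, "dy": 0, "dz": 15, "turn": 0, "fingers": 0.9}, {"dx": 0, "dy": 0, "dz": 35, "turn": 0, "fingers": 0.9}, {"dx": 0, "dy": 0, "dz": 35, "turn": 0, "fingers": 0.9}, {"dx": 0, "dy": 20, "dz": 30, "turn": 0.07, "fingers": 0.9}, {"dx": 0, "dy": 34, "dz": 0, "turn": 0.07, "fingers": 0.9}, {"dx": 0, "dy": 34, "dz": 0, "turn": 0.07, "fingers": 0.9}, {"dx": 0, "dy": 34, "dz": 0, "turn": 0.07, "fingers": 0.9}, {"dx": 0, "dy": 34, "dz": 0, "turn": 0.07, "fingers": 0.9}, {"dx": 0, "dy": 34, "dz": 0, "turn": 0, "fingers": 0.9}, {"dx": 0, "dy": 34, "dz": 0, "turn": 0, "fingers": 0.9}, {"dx": 0, "dy": 34, "dz": 0, "turn": 0, "fingers": 0.9}, {"dx": 0, "dy": 34, "dz": 0, "turn": 0, "fingers": 0.9}, {"dx": 0, "dy": 34, "dz": 0, "turn": 0, "fingers": 0.9}, {"dx": 0, "dy": 34, "dz": 0, "turn": 0, "fingers": 0.9}, {"dx": 0, "dy": 34, "dz": 0, "turn": 0, "fingers": 0.9}, {"dx": 0, "dy": 34, "dz": 0, "turn": 0, "fingers": 0.9}, {"dx": 0, "dy": 30, "dz": 0, "turn": 0, "fingers": 0.9}, {"dx": 0, "dy": 0, "dz": 0, "turn": 0, "fingers": 0.9}, {"dx": 0, "dy": 0, "dz": 0, "turn": 0, "fingers": 0.9}])

```text
clock: 33.45
position: [0.5463, 0.0891, 0.1409]
ee_rot: [0.01, -0.67, 0.742, 0.009]
contact_force: [-0.5, 0.1, -0.9]
width: 0.0112
```

```bash
python3 - <<'E'
from h import *
rt(); t=target('gold',TR); print(t); go(t[0]-.0033,t[1]+.0004,t[2]-3*np.pi/2,.085)
wfit('blue',z=.004,prior=(.582,.058,-1.68)); 
E
```

```text
radial tilt 8.1 tang 25.5 q4 0.0295 j6 1.68 tilt mrad world [ 3.9 26.4] tool-ish [-26.7   1.2]
(np.float64(0.5570564915256058), np.float64(0.08679230565375592), np.float64(3.029592653589793))
t 33.5 at [0.5463 0.0891 0.1409] phi -1.672 w 0.0112 F [-0.5  0.1 -0.9] | move mm [  7.5  -1.9 -55.9] turn -0.011
blue p 0.73 fit [ 0.5833  0.0568 -1.6686  0.9466]
```

Emit:
play_rows(series=[{"dx": 4, "dy": -1, "dz": -18, "turn": -0.011, "fingers": 0.9}, {"dx": 3, "dy": -1, "dz": -18, "turn": 0, "fingers": 0.9}, {"dx": 0, "dy": 0, "dz": -18, "turn": 0, "fingers": 0.9}, {"dx": 0, "dy": 0, "dz": -12, "turn": 0, "fingers": 0.9}, {"dx": 0, "dy": 0, "dz": -4, "turn": 0, "fingers": 0.9}, {"dx": 0, "dy": 0, "dz": -1, "turn": 0, "fingers": 0.9}])

```text
clock: 34.05
position: [0.556, 0.0771, 0.069]
ee_rot: [0.011, -0.662, 0.75, 0.006]
contact_force: [-2.4, 5.9, 13.0]
width: 0.0113
```

```bash
python3 - <<'E'
from h import *
rt(); t=target('gold',TR); go(t[0]-.0033,t[1]+.0004,t[2]-3*np.pi/2,.029)
E
```

```text
radial tilt 12.0 tang 22.4 q4 0.0295 j6 1.68 tilt mrad world [ 8.8 23.8] tool-ish [-24.7   5.7]
t 34.0 at [0.556  0.0771 0.069 ] phi -1.695 w 0.0113 F [-2.4  5.9 13. ] | move mm [ -2.3  10.1 -40. ] turn 0.012
```

Emit:
play_rows(series=[{"dx": 0, "dy": 0, "dz": 12, "turn": 0, "fingers": 0.9}, {"dx": -2, "dy": 5, "dz": 6, "turn": 0.012, "fingers": 0.9}, {"dx": 0, "dy": 4, "dz": 0, "turn": 0, "fingers": 0.9}, {"dx": 0, "dy": 0, "dz": 0, "turn": 0, "fingers": 0.9}, {"dx": 0, "dy": 0, "dz": 0, "turn": 0, "fingers": 0.9}])

```text
clock: 34.47
position: [0.5553, 0.0836, 0.0894]
ee_rot: [0.012, -0.665, 0.747, 0.005]
contact_force: [-1.2, -0.6, -1.2]
width: 0.011
```

```bash
python3 - <<'E'
from h import *
rt(); t=target('gold',TR); go(t[0]-.0033,t[1]+.0004,t[2]-3*np.pi/2,.029)
wfit('blue',z=.004,prior=(.583,.057,-1.68)); w=get_image('wrist')['pixels'][:,:,::-1]; cv2.imwrite('pics/g1.png',w); print(get_state()['qd'])
E
```

```text
radial tilt 14.5 tang 21.5 q4 0.0279 j6 1.68 tilt mrad world [11.1 23.4] tool-ish [-24.5   8.3]
t 34.5 at [0.5553 0.0836 0.0894] phi -1.687 w 0.011 F [-1.2 -0.6 -1.2] | move mm [ -1.5   3.6 -60.4] turn 0.004
blue p 0.79 fit [ 0.5835  0.0568 -1.6688  0.9071]
[-1.62764284e-03  3.37838430e-03  2.03100188e-03 -7.84531079e-05
  1.93865483e-03 -6.69736282e-04]
```

View pics/g1.png

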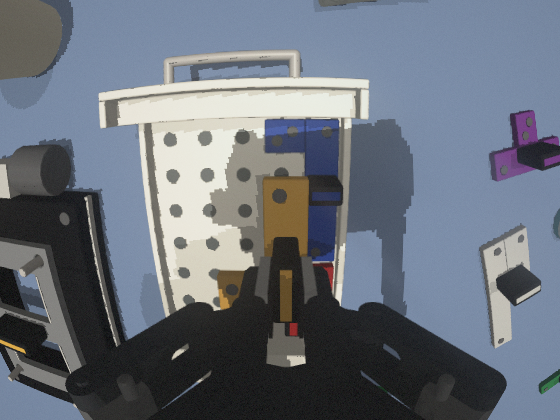

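Emit:
play_rows(series=[{"dx": -1.5, "dy": 4, "dz": -4, "turn": 0.004, "fingers": 0.9}, {"dx": 0, "dy": 0, "dz": -8, "turn": 0, "fingers": 0.9}, {"dx": 0, "dy": 0, "dz": -8, "turn": 0, "fingers": 0.9}, {"dx": 0, "dy": 0, "dz": -1, "turn": 0, "fingers": 0.9}])

```text
clock: 34.95
position: [0.5528, 0.0882, 0.0657]
ee_rot: [0.011, -0.667, 0.745, 0.006]
contact_force: [-0.2, -0.5, -0.3]
width: 0.0111
```

```bash
python3 - <<'E'
from h import *
rt(); t=target('gold',TR); go(t[0]-.0033,t[1]+.0004,t[2]-3*np.pi/2,.029)
E
```

```text
radial tilt 13.1 tang 21.6 q4 0.0289 j6 1.68 tilt mrad world [ 9.5 23.4] tool-ish [-24.3   6.9]
t 35.0 at [0.5528 0.0882 0.0657] phi -1.682 w 0.0111 F [-0.2 -0.5 -0.3] | move mm [  0.9  -1.  -36.7] turn -0.001
```

Good. Now I'll lower it to the floor.

Emit:
play_rows(series=[{"dx": 0.5, "dy": -0.8, "dz": -12, "turn": 0, "fingers": 0.9}, {"dx": 0, "dy": 0, "dz": -12, "turn": 0, "fingers": 0.9}, {"dx": -0.3, "dy": 0, "dz": -9, "turn": 0, "fingers": 0.9}, {"dx": -0.3, "dy": 0, "dz": -5, "turn": 0, "fingers": 0.9}, {"dx": -0.3, "dy": 0, "dz": -2, "turn": 0, "fingers": 0.9}])

```text
clock: 35.37
position: [0.5533, 0.0878, 0.029]
ee_rot: [0.012, -0.667, 0.745, 0.005]
contact_force: [-3.1, -1.5, 13.0]
width: 0.0111
```

```bash
python3 - <<'E'
from h import *
rt(); t=target('gold',TR); go(t[0]-.0033,t[1]+.0004,t[2]-3*np.pi/2,.029)
E
```

```text
radial tilt 14.8 tang 21.5 q4 0.0312 j6 1.68 tilt mrad world [11.2 23.5] tool-ish [-24.6   8.6]
t 35.4 at [0.5533 0.0878 0.029 ] phi -1.681 w 0.0111 F [-3.1 -1.5 13. ] | move mm [ 0.5 -0.6  0. ] turn -0.002
```

Emit:
play_rows(series=[{"dx": 0, "dy": 0, "dz": 0, "turn": 0, "fingers": 0.45}, {"dx": 0, "dy": 0, "dz": 0, "turn": 0, "fingers": 0.45}, {"dx": 0, "dy": 0, "dz": 15, "turn": 0, "fingers": 0.45}, {"dx": 0, "dy": 0, "dz": 35, "turn": 0, "fingers": 0.45}, {"dx": 0, "dy": 0, "dz": 35, "turn": 0, "fingers": 0.3}, {"dx": 0, "dy": 0, "dz": 35, "turn": 0.12, "fingers": 0.0}, {"dx": -11, "dy": -29, "dz": 20, "turn": 0.12, "fingers": 0.0}, {"dx": -11, "dy": -29, "dz": 0, "turn": 0.12, "fingers": 0.0}, {"dx": -11, "dy": -29, "dz": 0, "turn": 0.12, "fingers": 0.0}, {"dx": -11, "dy": -29, "dz": 0, "turn": 0.12, "fingers": 0.0}, {"dx": -11, "dy": -29, "dz": 0, "turn": 0.12, "fingers": 0.0}, {"dx": -11, "dy": -29, "dz": 0, "turn": 0.12, "fingers": 0.0}, {"dx": -11, "dy": -29, "dz": 0, "turn": 0.12, "fingers": 0.0}, {"dx": -11, "dy": -29, "dz": 0, "turn": 0.12, "fingers": 0.0}, {"dx": -11, "dy": -29, "dz": 0, "turn": 0.12, "fingers": 0.0}, {"dx": -11, "dy": -29, "dz": 0, "turn": 0.12, "fingers": 0.0}, {"dx": -11, "dy": -29, "dz": 0, "turn": 0.12, "fingers": 0.0}, {"dx": -11, "dy": -29, "dz": 0, "turn": 0.12, "fingers": 0.0}, {"dx": 0, "dy": 0, "dz": 0, "turn": 0.12, "fingers": 0.0}, {"dx": 0, "dy": 0, "dz": 0, "turn": 0.12, "fingers": 0.0}])

```text
clock: 37.03
position: [0.4161, -0.2701, 0.1695]
ee_rot: [-0.003, 0.997, 0.081, -0.01]
contact_force: [0.3, -0.4, 1.1]
width: 0.043
```

```bash
python3 - <<'E'
from h import *
rt(); go(.42,-.264,.117,.1)
r=wfit('green')
E
```

```text
radial tilt -19.8 tang -7.9 q4 -0.0114 j6 -0.87 tilt mrad world [-20.9   4.1] tool-ish [-20.    7.4]
t 37.0 at [ 0.4161 -0.2701  0.1695] phi 0.163 w 0.043 F [ 0.3 -0.4  1.1] | move mm [  3.9   6.1 -69.5] turn -0.046
green p 0.69 fit [ 0.2923 -0.2706 -1.138   0.9077]
green p 0.67 fit [ 0.1817 -0.3888 -1.6995  0.9071]
green p 0.59 fit [ 0.4205 -0.2635 -1.456   0.963 ]
```

Emit:
play_rows(series=[{"dx": 4, "dy": 6, "dz": -35, "turn": -0.046, "fingers": 0.0}, {"dx": 0, "dy": 0, "dz": -35, "turn": 0, "fingers": 0.0}, {"dx": 0, "dy": 0, "dz": -25, "turn": 0, "fingers": 0.0}, {"dx": 0, "dy": 0, "dz": -5, "turn": 0, "fingers": 0.0}, {"dx": 0, "dy": 0, "dz": 0, "turn": 0, "fingers": 0.0}])

```text
clock: 37.55
position: [0.423, -0.2628, 0.0678]
ee_rot: [-0.001, 0.999, 0.047, -0.007]
contact_force: [0.8, -0.7, 1.2]
width: 0.0428
```

```bash
python3 - <<'E'
from h import *
rt(); p,q,phi,s=now(); w=get_image('wrist'); b=(.4205,-.2635,-1.456)
for m in masks_of(w,'plate_green_grip'):
    if m['p']<.2: continue
    a=ray(w,np.array(m['xy']),.004,(p,q))
    if np.hypot(a[0]-.43,a[1]+.26)<.06: b=fit(w,M['green'],m['region'],0,(p,q),S=2,yaws=[b[2]],x0=b[:2]); print(np.round(b,4)); break
go(b[0],b[1],b[2]+np.pi/2,.026)
E
```

```text
radial tilt -13.2 tang -6.3 q4 -0.0102 j6 -0.78 tilt mrad world [-14.5   1.6] tool-ish [-14.3   3. ]
[ 0.4201 -0.2635 -1.4568  0.9134]
t 37.6 at [ 0.4238 -0.2636  0.0693] phi 0.095 w 0.0425 F [ 0.3 -0.   0.3] | move mm [ -3.6   0.  -43.3] turn 0.019
```

Emit:
play_rows(series=[{"dx": -4, "dy": 0, "dz": -16, "turn": 0.019, "fingers": 0.0}, {"dx": -0.5, "dy": 0, "dz": -16, "turn": 0, "fingers": 0.0}, {"dx": -0.5, "dy": 0, "dz": -9, "turn": 0, "fingers": 0.0}, {"dx": -0.5, "dy": 0, "dz": -3, "turn": 0, "fingers": 0.0}, {"dx": -0.3, "dy": 0.1, "dz": -0.5, "turn": 0, "fingers": 0.0}])

```text
clock: 38.07
position: [0.4242, -0.2678, 0.0314]
ee_rot: [0.006, 0.998, 0.056, 0.0]
contact_force: [0.7, -1.3, 0.3]
width: 0.0427
```

```bash
python3 - <<'E'
from h import *
rt(); b=(.4203,-.2635,-1.4568)
go(b[0],b[1],b[2]+np.pi/2,.026)
E
```

```text
radial tilt 7.7 tang -9.3 q4 -0.0115 j6 -0.80 tilt mrad world [  1.6 -12. ] tool-ish [  0.2 -12.1]
t 38.1 at [ 0.4242 -0.2678  0.0314] phi 0.112 w 0.0427 F [ 0.7 -1.3  0.3] | move mm [-3.9  4.3 -5.4] turn 0.002
```

Emit:
play_rows(series=[{"dx": -3.9, "dy": 4.3, "dz": -4, "turn": 0.002, "fingers": 0.0}, {"dx": -0.5, "dy": 0.4, "dz": -2.5, "turn": 0, "fingers": 0.9}, {"dx": -0.4, "dy": 0.3, "dz": -1, "turn": 0, "fingers": 0.9}, {"dx": -0.4, "dy": 0.3, "dz": -0.5, "turn": 0, "fingers": 0.9}, {"dx": -0.4, "dy": 0.3, "dz": -0.5, "turn": 0, "fingers": 0.9}])

```text
clock: 38.48
position: [0.4206, -0.2634, 0.0258]
ee_rot: [0.009, 0.998, 0.057, 0.003]
contact_force: [-0.5, 0.7, 2.5]
width: 0.0112
```

```bash
cat >> h.py <<'E'
def held(b,k,jaw):
    """after grasp: along-bar offset of TCP from plate point b; place TCP target; jaw = tool phi - plate yaw"""
    p,_,phi,_=now(); c,s=np.cos(b[2]),np.sin(b[2]); d=p[:2]-np.array(b[:2]); al=c*d[0]+s*d[1]; ac=-s*d[0]+c*d[1]
    yaw_err=(phi-jaw-b[2]+np.pi)%(2*np.pi)-np.pi
    t=target(k,TR); o=(t[0]+al*np.cos(t[2]),t[1]+al*np.sin(t[2]),t[2]+jaw)
    print('along %.1f across %.1f mm yaw diff %.3f'%(al*1e3,ac*1e3,yaw_err),'TCP target',np.round(o,4)); return o
E
python3 - <<'E'
from h import *
rt(); b=(.4203,-.2635,-1.4568); o=held(b,'green',np.pi/2); go(o[0],o[1],o[2],.15)
E
```

```text
radial tilt 15.4 tang -10.2 q4 -0.0117 j6 -0.80 tilt mrad world [  7.6 -16.8] tool-ish [  5.6 -17.6]
along -0.0 across 0.3 mm yaw diff 0.000 TCP target [0.6007 0.1081 1.4588]
t 38.5 at [ 0.4206 -0.2634  0.0258] phi 0.114 w 0.0112 F [-0.5  0.7  2.5] | move mm [180.1 371.5 124.2] turn 1.345
```

Emit:
play_rows(series=[{"dx": 0, "dy": 0, "dz": 15, "turn": 0, "fingers": 0.9}, {"dx": 0, "dy": 0, "dz": 35, "turn": 0, "fingers": 0.9}, {"dx": 0, "dy": 0, "dz": 35, "turn": 0, "fingers": 0.9}, {"dx": 13, "dy": 28, "dz": 30, "turn": 0.105, "fingers": 0.9}, {"dx": 13.5, "dy": 28.5, "dz": 0, "turn": 0.105, "fingers": 0.9}, {"dx": 13.5, "dy": 28.5, "dz": 0, "turn": 0.105, "fingers": 0.9}, {"dx": 13.5, "dy": 28.5, "dz": 0, "turn": 0.105, "fingers": 0.9}, {"dx": 13.5, "dy": 28.5, "dz": 0, "turn": 0.105, "fingers": 0.9}, {"dx": 13.5, "dy": 28.5, "dz": 0, "turn": 0.105, "fingers": 0.9}, {"dx": 13.5, "dy": 28.5, "dz": 0, "turn": 0.105, "fingers": 0.9}, {"dx": 13.5, "dy": 28.5, "dz": 0, "turn": 0.105, "fingers": 0.9}, {"dx": 13.5, "dy": 28.5, "dz": 0, "turn": 0.105, "fingers": 0.9}, {"dx": 13.5, "dy": 28.5, "dz": 0, "turn": 0.105, "fingers": 0.9}, {"dx": 13.5, "dy": 28.5, "dz": 0, "turn": 0.105, "fingers": 0.9}, {"dx": 13.5, "dy": 28.5, "dz": 0, "turn": 0.1, "fingers": 0.9}, {"dx": 13.5, "dy": 20, "dz": 0, "turn": 0.08, "fingers": 0.9}, {"dx": 0, "dy": 0, "dz": 0, "turn": 0, "fingers": 0.9}, {"dx": 0, "dy": 0, "dz": 0, "turn": 0, "fingers": 0.9}, {"dx": 0, "dy": 0, "dz": 0, "turn": 0, "fingers": 0.9}])

```text
clock: 40.07
position: [0.5973, 0.1163, 0.1438]
ee_rot: [0.006, 0.727, 0.686, 0.008]
contact_force: [-0.1, -0.4, -0.2]
width: 0.0114
```

```bash
python3 - <<'E'
from h import *
rt(); go(.6007,.1081,1.4588,.09)
t=get_image('top')
for k in ('blue','red','gold'):
    m=masks_of(t,f'plate_{k}_grip')
    for x in m[:1]: print(k,round(x['p'],2),np.round(fit(t,M[k],x['region'],.004,yaws=[target(k,TR)[2]],x0=target(k,TR)[:2]),4),np.round(target(k,(.5551,.1165,-.1113)),4))
E
```

```text
radial tilt 21.2 tang -2.0 q4 0.0005 j6 -1.43 tilt mrad world [21.2  2.1] tool-ish [  3.4 -21. ]
t 40.1 at [0.5973 0.1163 0.1438] phi 1.512 w 0.0114 F [-0.1 -0.4 -0.2] | move mm [  3.4  -8.2 -53.8] turn -0.053
blue 0.92 [ 0.585   0.062  -1.6647  0.9075] [0.5831 0.061  4.6011]
red 0.93 [ 0.5006  0.0903 -0.1414  0.8295] [ 0.4996  0.0885 -0.1113]
gold 0.52 [0.5581 0.0908 3.0496 0.906 ] [0.5582 0.09   3.0303]
```

Emit:
play_rows(series=[{"dx": 1.5, "dy": -4, "dz": -16, "turn": -0.05, "fingers": 0.9}, {"dx": 1, "dy": -3, "dz": -16, "turn": 0, "fingers": 0.9}, {"dx": 0, "dy": 0, "dz": -16, "turn": 0, "fingers": 0.9}, {"dx": 0, "dy": 0, "dz": -1, "turn": 0, "fingers": 0.9}, {"dx": 0, "dy": 0, "dz": -1, "turn": 0, "fingers": 0.9}])

```text
clock: 40.68
position: [0.5997, 0.1032, 0.0955]
ee_rot: [0.009, 0.748, 0.663, 0.01]
contact_force: [-0.0, 0.7, -0.4]
width: 0.0111
```

```bash
python3 - <<'E'
from h import *
rt(); go(.6007,.1081,1.4588,.03)
E
```

```text
radial tilt 25.8 tang -4.2 q4 -0.0015 j6 -1.39 tilt mrad world [26.2  0.2] tool-ish [  3.4 -25.9]
t 40.7 at [0.5997 0.1032 0.0955] phi 1.451 w 0.0111 F [-0.   0.7 -0.4] | move mm [  1.    4.9 -65.5] turn 0.008
```

Emit:
play_rows(series=[{"dx": 0, "dy": 4.8, "dz": -8, "turn": 0.008, "fingers": 0.9}, {"dx": -0.5, "dy": 0, "dz": -8, "turn": 0, "fingers": 0.9}, {"dx": -0.5, "dy": 0, "dz": -5, "turn": 0, "fingers": 0.9}, {"dx": -0.5, "dy": 0, "dz": -1, "turn": 0, "fingers": 0.9}])

```text
clock: 41.02
position: [0.5993, 0.1075, 0.0742]
ee_rot: [0.01, 0.746, 0.666, 0.011]
contact_force: [-0.1, -0.0, -0.7]
width: 0.011
```

```bash
python3 - <<'E'
from h import *
rt(); go(.6007,.1081,1.4588,.03)
E
```

```text
radial tilt 29.8 tang -4.6 q4 -0.0015 j6 -1.39 tilt mrad world [30.1  0.7] tool-ish [  4.1 -29.9]
t 41.0 at [0.5993 0.1075 0.0742] phi 1.458 w 0.011 F [-0.1 -0.  -0.7] | move mm [  1.4   0.6 -44.2] turn 0.001
```

Emit:
play_rows(series=[{"dx": 0.5, "dy": 0.5, "dz": -12, "turn": 0, "fingers": 0.9}, {"dx": -0.3, "dy": 0, "dz": -12, "turn": 0, "fingers": 0.9}, {"dx": -0.3, "dy": 0, "dz": -10, "turn": 0, "fingers": 0.9}, {"dx": -0.3, "dy": 0, "dz": -7, "turn": 0, "fingers": 0.9}, {"dx": -0.3, "dy": 0, "dz": -4, "turn": 0, "fingers": 0.9}, {"dx": -0.3, "dy": 0, "dz": -2, "turn": 0, "fingers": 0.9}])

```text
clock: 41.52
position: [0.6009, 0.1089, 0.0296]
ee_rot: [0.012, 0.745, 0.666, 0.014]
contact_force: [-7.4, -1.1, 29.3]
width: 0.011
```

```bash
python3 - <<'E'
from h import *
rt(); go(.6007,.1081,1.4588,.03)
E
```

```text
radial tilt 37.1 tang -5.8 q4 -0.0021 j6 -1.39 tilt mrad world [37.5  0.9] tool-ish [  5.1 -37.2]
t 41.5 at [0.6009 0.1089 0.0296] phi 1.459 w 0.011 F [-7.4 -1.1 29.3] | move mm [-0.2 -0.8  0.4] turn -0.001
```

Emit:
play_rows(series=[{"dx": 0, "dy": 0, "dz": 0, "turn": 0, "fingers": 0.45}, {"dx": 0, "dy": 0, "dz": 0, "turn": 0, "fingers": 0.45}, {"dx": 0, "dy": 0, "dz": 15, "turn": 0, "fingers": 0.45}, {"dx": 0, "dy": 0, "dz": 35, "turn": 0, "fingers": 0.45}, {"dx": 0, "dy": 0, "dz": 35, "turn": 0, "fingers": 0.3}, {"dx": 0, "dy": 0, "dz": 35, "turn": 0, "fingers": 0.0}, {"dx": 0, "dy": 0, "dz": 35, "turn": 0, "fingers": 0.0}, {"dx": 0, "dy": 0, "dz": -40, "turn": 0, "fingers": 0.0}, {"dx": 0, "dy": 0, "dz": 40, "turn": 0, "fingers": 0.0}, {"dx": -12, "dy": -24, "dz": 0, "turn": -0.113, "fingers": 0.0}, {"dx": -12, "dy": -24, "dz": 0, "turn": -0.113, "fingers": 0.0}, {"dx": -12, "dy": -24, "dz": 0, "turn": -0.113, "fingers": 0.0}, {"dx": -12, "dy": -24, "dz": 0, "turn": -0.113, "fingers": 0.0}, {"dx": -12, "dy": -24, "dz": 0, "turn": -0.113, "fingers": 0.0}, {"dx": -12, "dy": -24, "dz": 0, "turn": -0.113, "fingers": 0.0}, {"dx": -12, "dy": -24, "dz": 0, "turn": -0.113, "fingers": 0.0}, {"dx": -12, "dy": -24, "dz": 0, "turn": -0.113, "fingers": 0.0}, {"dx": -12, "dy": -24, "dz": 0, "turn": -0.113, "fingers": 0.0}, {"dx": 0, "dy": 0, "dz": 0, "turn": -0.113, "fingers": 0.0}, {"dx": 0, "dy": 0, "dz": 0, "turn": 0, "fingers": 0.0}])

```text
clock: 43.18
position: [0.473, -0.1142, 0.1637]
ee_rot: [0.006, 0.99, 0.138, 0.003]
contact_force: [-0.5, 0.3, -0.6]
width: 0.0426
```

```bash
python3 - <<'E'
from h import *
rt(); b=wfit('silver') or (.483,-.107,1.894); go(b[0],b[1],b[2]-np.pi/2,.07)
E
```

```text
radial tilt 9.4 tang -9.9 q4 -0.0095 j6 -0.65 tilt mrad world [  6.8 -11.8] tool-ish [  3.3 -13.2]
silver p 0.8 fit [ 0.4829 -0.1067  1.8924  0.9526]
t 43.3 at [ 0.4734 -0.1134  0.1636] phi 0.284 w 0.0426 F [0.5 0.1 0.8] | move mm [  9.5   6.7 -93.6] turn 0.037
```

Tilt is well under control. Now the silver approach.

Emit:
play_rows(series=[{"dx": 5, "dy": 4, "dz": -34, "turn": 0.037, "fingers": 0.0}, {"dx": 4, "dy": 3, "dz": -34, "turn": 0, "fingers": 0.0}, {"dx": 0, "dy": 0, "dz": -20, "turn": 0, "fingers": 0.0}, {"dx": 0, "dy": 0, "dz": -3, "turn": 0, "fingers": 0.0}, {"dx": 0, "dy": 0, "dz": -1, "turn": 0, "fingers": 0.0}])

```text
clock: 43.7
position: [0.4876, -0.104, 0.0716]
ee_rot: [0.008, 0.985, 0.169, 0.007]
contact_force: [-0.2, -0.1, 1.1]
width: 0.0426
```

```bash
python3 - <<'E'
from h import *
rt(); b=wfit('silver',prior=(.4829,-.1067,1.892)) or (.4829,-.1067,1.892); go(b[0],b[1],b[2]-np.pi/2,.026)
E
```

```text
radial tilt 20.1 tang -10.0 q4 -0.0093 j6 -0.68 tilt mrad world [ 17.5 -13.9] tool-ish [ 11.9 -19. ]
silver p 0.61 fit [ 0.4829 -0.1067  1.8929  0.9621]
t 43.8 at [ 0.4879 -0.1044  0.0726] phi 0.339 w 0.0427 F [-0.  -1.   0.6] | move mm [ -5.   -2.3 -46.6] turn -0.017
```

Emit:
play_rows(series=[{"dx": -5, "dy": -2, "dz": -16, "turn": -0.017, "fingers": 0.0}, {"dx": -1, "dy": 0, "dz": -16, "turn": 0, "fingers": 0.0}, {"dx": -1, "dy": 0, "dz": -10, "turn": 0, "fingers": 0.0}, {"dx": -1, "dy": 0, "dz": -4, "turn": 0, "fingers": 0.0}, {"dx": -0.5, "dy": 0, "dz": -1, "turn": 0, "fingers": 0.0}])

```text
clock: 44.22
position: [0.4866, -0.1081, 0.032]
ee_rot: [0.013, 0.986, 0.163, 0.016]
contact_force: [0.2, 0.9, 0.1]
width: 0.0429
```

```bash
python3 - <<'E'
from h import *
rt(); b=(.4829,-.1067,1.8927); go(b[0],b[1],b[2]-np.pi/2,.026)
E
```

```text
radial tilt 39.5 tang -12.8 q4 -0.0109 j6 -0.67 tilt mrad world [ 35.8 -21. ] tool-ish [ 27.1 -31.4]
t 44.2 at [ 0.4866 -0.1081  0.032 ] phi 0.327 w 0.0429 F [0.2 0.9 0.1] | move mm [-3.7  1.4 -6. ] turn -0.005
```

Emit:
play_rows(series=[{"dx": -4, "dy": 1.5, "dz": -4.5, "turn": -0.005, "fingers": 0.0}, {"dx": -0.6, "dy": 0.1, "dz": -2.5, "turn": 0, "fingers": 0.9}, {"dx": -0.5, "dy": 0.1, "dz": -1, "turn": 0, "fingers": 0.9}, {"dx": -0.5, "dy": 0.1, "dz": -0.5, "turn": 0, "fingers": 0.9}, {"dx": -0.5, "dy": 0.1, "dz": -0.5, "turn": 0, "fingers": 0.9}])

```text
clock: 44.63
position: [0.483, -0.1068, 0.027]
ee_rot: [0.015, 0.987, 0.16, 0.019]
contact_force: [0.2, 0.9, 7.1]
width: 0.0112
```

```bash
python3 - <<'E'
from h import *
rt(); b=(.4829,-.1067,1.8927); o=held(b,'silver',-np.pi/2); go(o[0],o[1],o[2],.15)
E
```

```text
radial tilt 47.2 tang -14.0 q4 -0.0115 j6 -0.67 tilt mrad world [ 43.  -23.9] tool-ish [ 33.2 -36.3]
along -0.2 across -0.1 mm yaw diff 0.001 TCP target [ 0.5684  0.1518 -0.112 ]
t 44.6 at [ 0.483  -0.1068  0.027 ] phi 0.322 w 0.0112 F [0.2 0.9 7.1] | move mm [ 85.3 258.6 123. ] turn -0.434
```

Emit:
play_rows(series=[{"dx": 0, "dy": 0, "dz": 15, "turn": 0, "fingers": 0.9}, {"dx": 0, "dy": 0, "dz": 35, "turn": 0, "fingers": 0.9}, {"dx": 0, "dy": 0, "dz": 35, "turn": 0, "fingers": 0.9}, {"dx": 9, "dy": 28, "dz": 30, "turn": -0.05, "fingers": 0.9}, {"dx": 9, "dy": 28, "dz": 0, "turn": -0.05, "fingers": 0.9}, {"dx": 9, "dy": 28, "dz": 0, "turn": -0.05, "fingers": 0.9}, {"dx": 9, "dy": 28, "dz": 0, "turn": -0.05, "fingers": 0.9}, {"dx": 9, "dy": 28, "dz": 0, "turn": -0.05, "fingers": 0.9}, {"dx": 9, "dy": 28, "dz": 0, "turn": -0.05, "fingers": 0.9}, {"dx": 9, "dy": 28, "dz": 0, "turn": -0.05, "fingers": 0.9}, {"dx": 9, "dy": 28, "dz": 0, "turn": -0.05, "fingers": 0.9}, {"dx": 9, "dy": 20, "dz": 0, "turn": -0.03, "fingers": 0.9}, {"dx": 0, "dy": 0, "dz": 0, "turn": 0, "fingers": 0.9}, {"dx": 0, "dy": 0, "dz": 0, "turn": 0, "fingers": 0.9}, {"dx": 0, "dy": 0, "dz": 0, "turn": 0, "fingers": 0.9}])

```text
clock: 45.88
position: [0.5658, 0.1488, 0.152]
ee_rot: [0.018, 0.997, -0.066, 0.02]
contact_force: [-0.0, -0.5, -0.3]
width: 0.0115
```

```bash
python3 - <<'E'
from h import *
rt(); go(.5684,.1518,-.112,.09)
E
```

```text
radial tilt 27.1 tang -47.4 q4 -0.0496 j6 0.32 tilt mrad world [ 38.3 -38.9] tool-ish [ 43.  -33.6]
t 45.9 at [0.5658 0.1488 0.152 ] phi -0.132 w 0.0115 F [-0.  -0.5 -0.3] | move mm [  2.6   3.  -62. ] turn 0.02
```

Emit:
play_rows(series=[{"dx": 1, "dy": 2, "dz": -18, "turn": 0.02, "fingers": 0.9}, {"dx": 0, "dy": 0.5, "dz": -18, "turn": 0, "fingers": 0.9}, {"dx": -0.5, "dy": 0, "dz": -18, "turn": 0, "fingers": 0.9}, {"dx": -0.5, "dy": 0, "dz": -5, "turn": 0, "fingers": 0.9}, {"dx": -0.5, "dy": 0, "dz": -1, "turn": 0, "fingers": 0.9}])

```text
clock: 46.3
position: [0.5643, 0.146, 0.0922]
ee_rot: [0.019, 0.998, -0.057, 0.022]
contact_force: [0.5, 1.0, -0.8]
width: 0.0106
```

```bash
python3 - <<'E'
from h import *
rt(); go(.5684,.1518,-.112,.03)
E
```

```text
radial tilt 29.9 tang -49.0 q4 -0.0554 j6 0.31 tilt mrad world [ 41.2 -40. ] tool-ish [ 45.5 -35. ]
t 46.3 at [0.5643 0.146  0.0922] phi -0.114 w 0.0106 F [ 0.5  1.  -0.8] | move mm [  4.1   5.8 -62.2] turn 0.002
```

Emit:
play_rows(series=[{"dx": 3, "dy": 5.8, "dz": -6, "turn": 0.002, "fingers": 0.9}, {"dx": 0, "dy": 0, "dz": -8, "turn": 0, "fingers": 0.9}, {"dx": -0.3, "dy": 0, "dz": -6, "turn": 0, "fingers": 0.9}, {"dx": -0.3, "dy": 0, "dz": -1, "turn": 0, "fingers": 0.9}])

```text
clock: 46.63
position: [0.5679, 0.1505, 0.0718]
ee_rot: [0.019, 0.998, -0.057, 0.023]
contact_force: [-0.2, 0.4, -1.8]
width: 0.0112
```

```bash
python3 - <<'E'
from h import *
rt(); go(.5684,.1518,-.112,.03)
E
```

```text
radial tilt 32.8 tang -49.9 q4 -0.0580 j6 0.32 tilt mrad world [ 44.5 -39.8] tool-ish [ 48.7 -34.5]
t 46.6 at [0.5679 0.1505 0.0718] phi -0.114 w 0.0112 F [-0.2  0.4 -1.8] | move mm [  0.5   1.3 -41.8] turn 0.002
```

Emit:
play_rows(series=[{"dx": 0, "dy": 1.5, "dz": -12, "turn": 0, "fingers": 0.9}, {"dx": -0.5, "dy": 0, "dz": -12, "turn": 0, "fingers": 0.9}, {"dx": -0.7, "dy": 0, "dz": -10, "turn": 0, "fingers": 0.9}, {"dx": -0.7, "dy": 0, "dz": -5, "turn": 0, "fingers": 0.9}, {"dx": -0.7, "dy": 0, "dz": -2, "turn": 0, "fingers": 0.9}, {"dx": -0.5, "dy": 0, "dz": -1, "turn": 0, "fingers": 0.9}])

```text
clock: 47.13
position: [0.5691, 0.1527, 0.0322]
ee_rot: [0.018, 0.998, -0.057, 0.028]
contact_force: [-1.0, -0.5, 10.5]
width: 0.0109
```

```bash
python3 - <<'E'
from h import *
rt(); go(.5684,.1518,-.112,.031)
E
```

```text
radial tilt 42.0 tang -51.5 q4 -0.0641 j6 0.33 tilt mrad world [ 54.  -38.8] tool-ish [ 58.  -32.5]
t 47.1 at [0.5691 0.1527 0.0322] phi -0.113 w 0.0109 F [-1.  -0.5 10.5] | move mm [-0.7 -0.9 -1.2] turn 0.001
```

Emit:
play_rows(series=[{"dx": 0, "dy": 0, "dz": 0, "turn": 0, "fingers": 0.45}, {"dx": 0, "dy": 0, "dz": 0, "turn": 0, "fingers": 0.45}, {"dx": 0, "dy": 0, "dz": 15, "turn": 0, "fingers": 0.45}, {"dx": 0, "dy": 0, "dz": 35, "turn": 0, "fingers": 0.45}, {"dx": 0, "dy": 0, "dz": 35, "turn": 0, "fingers": 0.3}, {"dx": 0, "dy": 0, "dz": 35, "turn": 0, "fingers": 0.0}, {"dx": 3, "dy": -30, "dz": 20, "turn": 0.06, "fingers": 0.0}, {"dx": 3, "dy": -30, "dz": 0, "turn": 0.06, "fingers": 0.0}, {"dx": 3, "dy": -30, "dz": 0, "turn": 0.06, "fingers": 0.0}, {"dx": 3, "dy": -30, "dz": 0, "turn": 0.06, "fingers": 0.0}, {"dx": 3, "dy": -30, "dz": 0, "turn": 0.045, "fingers": 0.0}, {"dx": 3, "dy": -30, "dz": 0, "turn": 0, "fingers": 0.0}, {"dx": 3, "dy": -30, "dz": 0, "turn": 0, "fingers": 0.0}, {"dx": 2, "dy": -30, "dz": 0, "turn": 0, "fingers": 0.0}, {"dx": 0, "dy": -20, "dz": 0, "turn": 0, "fingers": 0.0}, {"dx": 0, "dy": 0, "dz": -40, "turn": 0, "fingers": 0.0}, {"dx": 0, "dy": 0, "dz": 40, "turn": 0, "fingers": 0.0}, {"dx": 0, "dy": 0, "dz": -40, "turn": 0, "fingers": 0.0}, {"dx": 0, "dy": 0, "dz": 40, "turn": 0, "fingers": 0.0}, {"dx": 0, "dy": 0, "dz": 0, "turn": 0, "fingers": 0.0}])

```text
clock: 48.8
position: [0.5765, -0.1144, 0.1699]
ee_rot: [0.003, 0.996, 0.094, 0.007]
contact_force: [2.6, 0.1, 2.6]
width: 0.0428
```

```bash
python3 - <<'E'
from h import *
rt(); b=wfit('violet') or (.592,-.115,-1.3987); go(b[0],b[1],b[2]+np.pi/2,.07)
E
```

```text
radial tilt 15.6 tang -2.6 q4 -0.0008 j6 -0.50 tilt mrad world [14.8 -5.6] tool-ish [13.5 -8.3]
violet p 0.68 fit [ 0.5159 -0.1647  2.0133  0.5413]
violet p 0.64 fit [ 0.593  -0.1148 -1.3861  0.9564]
t 48.9 at [ 0.572  -0.1129  0.1648] phi 0.188 w 0.0426 F [-0.1 -0.8 -0.9] | move mm [ 21.1  -1.9 -94.8] turn -0.003
```

Emit:
play_rows(series=[{"dx": 10, "dy": -1, "dz": -34, "turn": 0, "fingers": 0.0}, {"dx": 6, "dy": -1, "dz": -34, "turn": 0, "fingers": 0.0}, {"dx": 0, "dy": 0, "dz": -20, "turn": 0, "fingers": 0.0}, {"dx": 0, "dy": 0, "dz": -3, "turn": 0, "fingers": 0.0}, {"dx": 0, "dy": 0, "dz": -1, "turn": 0, "fingers": 0.0}])

```text
clock: 49.32
position: [0.5925, -0.1159, 0.0746]
ee_rot: [0.004, 0.996, 0.094, 0.008]
contact_force: [-0.4, -1.5, -0.3]
width: 0.0426
```

```bash
python3 - <<'E'
from h import *
rt(); b=wfit('violet',prior=(.592,-.115,-1.39)) or (.592,-.115,-1.3987); go(b[0],b[1],b[2]+np.pi/2,.026)
E
```

```text
radial tilt 17.6 tang -3.0 q4 -0.0011 j6 -0.50 tilt mrad world [16.7 -6.3] tool-ish [15.2 -9.3]
violet p 0.94 fit [ 0.5929 -0.1146 -1.388   0.9594]
t 49.4 at [ 0.5927 -0.116   0.0756] phi 0.189 w 0.043 F [-0.2 -0.3  0.1] | move mm [  0.2   1.5 -49.6] turn -0.006
```

Emit:
play_rows(series=[{"dx": -3, "dy": 1.5, "dz": -17, "turn": -0.006, "fingers": 0.0}, {"dx": -1, "dy": 0, "dz": -16, "turn": 0, "fingers": 0.0}, {"dx": -1, "dy": 0, "dz": -10, "turn": 0, "fingers": 0.0}, {"dx": -1, "dy": 0, "dz": -4, "turn": 0, "fingers": 0.0}, {"dx": -0.5, "dy": 0, "dz": -1, "turn": 0, "fingers": 0.0}])

```text
clock: 49.83
position: [0.5926, -0.1164, 0.0359]
ee_rot: [0.008, 0.996, 0.091, 0.017]
contact_force: [0.4, -0.2, -0.2]
width: 0.0425
```

```bash
python3 - <<'E'
from h import *
rt(); b=(.5929,-.1146,-1.388); go(b[0],b[1],b[2]+np.pi/2,.026)
E
```

```text
radial tilt 38.0 tang -5.4 q4 -0.0014 j6 -0.49 tilt mrad world [ 36.3 -12.6] tool-ish [ 33.4 -19. ]
t 49.8 at [ 0.5926 -0.1164  0.0359] phi 0.183 w 0.0425 F [ 0.4 -0.2 -0.2] | move mm [ 0.3  1.8 -9.9] turn -0.0
```

Emit:
play_rows(series=[{"dx": -0.8, "dy": 1.8, "dz": -7, "turn": 0, "fingers": 0.0}, {"dx": -0.8, "dy": 0, "dz": -4, "turn": 0, "fingers": 0.9}, {"dx": -0.6, "dy": 0, "dz": -1.5, "turn": 0, "fingers": 0.9}, {"dx": -0.6, "dy": 0, "dz": -0.5, "turn": 0, "fingers": 0.9}, {"dx": -0.5, "dy": 0, "dz": -0.5, "turn": 0, "fingers": 0.9}])

```text
clock: 50.25
position: [0.5919, -0.115, 0.025]
ee_rot: [0.009, 0.996, 0.091, 0.021]
contact_force: [-0.3, 1.0, 3.7]
width: 0.0109
```

```bash
python3 - <<'E'
from h import *
rt(); b=(.5929,-.1146,-1.388); o=held(b,'violet',np.pi/2); go(o[0],o[1],o[2],.15)
E
```

```text
radial tilt 45.4 tang -6.0 q4 -0.0010 j6 -0.49 tilt mrad world [ 43.4 -14.5] tool-ish [ 40.  -22.2]
along 0.2 across -1.1 mm yaw diff 0.000 TCP target [0.5173 0.1386 4.6004]
t 50.2 at [ 0.5919 -0.115   0.025 ] phi 0.183 w 0.0109 F [-0.3  1.   3.7] | move mm [-74.5 253.6 125. ] turn -1.866
```

Emit:
play_rows(series=[{"dx": 0, "dy": 0, "dz": 15, "turn": 0, "fingers": 0.9}, {"dx": 0, "dy": 0, "dz": 35, "turn": 0, "fingers": 0.9}, {"dx": 0, "dy": 0, "dz": 35, "turn": -0.11, "fingers": 0.9}, {"dx": -5, "dy": 18, "dz": 30, "turn": -0.117, "fingers": 0.9}, {"dx": -5, "dy": 18, "dz": 0, "turn": -0.117, "fingers": 0.9}, {"dx": -5, "dy": 18, "dz": 0, "turn": -0.117, "fingers": 0.9}, {"dx": -5, "dy": 18, "dz": 0, "turn": -0.117, "fingers": 0.9}, {"dx": -5, "dy": 18, "dz": 0, "turn": -0.117, "fingers": 0.9}, {"dx": -5, "dy": 18, "dz": 0, "turn": -0.117, "fingers": 0.9}, {"dx": -5, "dy": 18, "dz": 0, "turn": -0.117, "fingers": 0.9}, {"dx": -5, "dy": 18, "dz": 0, "turn": -0.117, "fingers": 0.9}, {"dx": -5, "dy": 18, "dz": 0, "turn": -0.117, "fingers": 0.9}, {"dx": -5, "dy": 18, "dz": 0, "turn": -0.117, "fingers": 0.9}, {"dx": -6, "dy": 18, "dz": 0, "turn": -0.117, "fingers": 0.9}, {"dx": -6, "dy": 18, "dz": 0, "turn": -0.117, "fingers": 0.9}, {"dx": -6, "dy": 18, "dz": 0, "turn": -0.117, "fingers": 0.9}, {"dx": -6, "dy": 18, "dz": 0, "turn": -0.117, "fingers": 0.9}, {"dx": 0, "dy": 0, "dz": 0, "turn": -0.1, "fingers": 0.9}, {"dx": 0, "dy": 0, "dz": 0, "turn": 0, "fingers": 0.9}, {"dx": 0, "dy": 0, "dz": 0, "turn": 0, "fingers": 0.9}])

```text
clock: 51.92
position: [0.5088, 0.1473, 0.1444]
ee_rot: [-0.022, -0.637, 0.77, -0.006]
contact_force: [0.1, 1.1, -0.3]
width: 0.0112
```

```bash
python3 - <<'E'
from h import *
rt(); go(.5173,.1386,4.6004,.09)
w=get_image('wrist')['pixels'][:,:,::-1]; cv2.imwrite('pics/v1.png',w)
E
```

```text
radial tilt -35.7 tang -28.5 q4 -0.0354 j6 1.95 tilt mrad world [-26.4 -37.3] tool-ish [ 41.6 -18.9]
t 51.9 at [0.5088 0.1473 0.1444] phi -1.759 w 0.0112 F [ 0.1  1.1 -0.3] | move mm [  8.5  -8.7 -54.4] turn 0.077
```

View pics/v1.png

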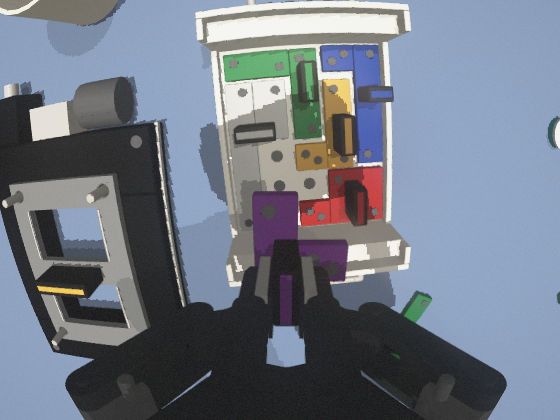

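The picture shows five plates lying side by side, with the violet slot open at about (290,190).

Emit:
play_rows(series=[{"dx": 4, "dy": -4, "dz": -18, "turn": 0.077, "fingers": 0.9}, {"dx": 3, "dy": -3, "dz": -18, "turn": 0, "fingers": 0.9}, {"dx": 0, "dy": 0, "dz": -14, "turn": 0, "fingers": 0.9}, {"dx": 0, "dy": 0, "dz": -2, "turn": 0, "fingers": 0.9}, {"dx": 0, "dy": 0, "dz": -1, "turn": 0, "fingers": 0.9}])

```text
clock: 52.38
position: [0.5183, 0.1373, 0.0912]
ee_rot: [-0.02, -0.67, 0.742, -0.009]
contact_force: [-0.1, -0.3, -0.8]
width: 0.0111
```

```bash
python3 - <<'E'
from h import *
rt(); go(.5173,.1386,4.6004,.029)
for k in ('silver','red','gold'):
    t=target(k,TR); print(np.round(t,4)); wfit(k,z=.004,prior=t)
E
```

```text
radial tilt -27.6 tang -33.7 q4 -0.0429 j6 1.85 tilt mrad world [-18.1 -39.7] tool-ish [ 41.3 -14. ]
t 52.4 at [0.5183 0.1373 0.0912] phi -1.672 w 0.0111 F [-0.1 -0.3 -0.8] | move mm [ -1.    1.3 -62.2] turn -0.01
[0.5684 0.1519 1.4588]
silver p 0.93 fit [0.5695 0.1528 1.4511 0.9698]
[ 0.4985  0.0853 -0.112 ]
red p 0.89 fit [ 0.5001  0.0851 -0.1439  0.762 ]
[0.5571 0.0868 3.0296]
gold p 0.6 fit [0.5562 0.0863 3.0293 0.9159]
```

Emit:
play_rows(series=[{"dx": -1.5, "dy": 1.3, "dz": -9, "turn": -0.01, "fingers": 0.9}, {"dx": 0, "dy": 0, "dz": -10, "turn": 0, "fingers": 0.9}, {"dx": 0, "dy": 0, "dz": -8, "turn": 0, "fingers": 0.9}, {"dx": 0, "dy": 0, "dz": -2, "turn": 0, "fingers": 0.9}, {"dx": 0, "dy": 0, "dz": -0.5, "turn": 0, "fingers": 0.9}])

```text
clock: 53.1
position: [0.5177, 0.14, 0.0614]
ee_rot: [-0.018, -0.666, 0.746, -0.01]
contact_force: [0.1, 0.3, -0.5]
width: 0.0111
```

```bash
python3 - <<'E'
from h import *
rt(); go(.5173,.1386,4.6004,.029)
E
```

```text
radial tilt -22.5 tang -33.6 q4 -0.0444 j6 1.87 tilt mrad world [-12.9 -38.3] tool-ish [39.5 -8.5]
t 53.1 at [0.5177 0.14   0.0614] phi -1.683 w 0.0111 F [ 0.1  0.3 -0.5] | move mm [ -0.4  -1.4 -32.4] turn 0.0
```

Emit:
play_rows(series=[{"dx": -0.5, "dy": -1, "dz": -12, "turn": 0, "fingers": 0.9}, {"dx": -0.3, "dy": 0, "dz": -10, "turn": 0, "fingers": 0.9}, {"dx": -0.3, "dy": 0, "dz": -7, "turn": 0, "fingers": 0.9}, {"dx": -0.3, "dy": 0, "dz": -4, "turn": 0, "fingers": 0.9}, {"dx": -0.3, "dy": 0, "dz": -1.5, "turn": 0, "fingers": 0.9}])

```text
clock: 53.52
position: [0.5176, 0.139, 0.0288]
ee_rot: [-0.017, -0.666, 0.745, -0.011]
contact_force: [-4.6, -0.1, 19.8]
width: 0.0116
```

```bash
python3 - <<'E'
from h import *
rt(); go(.5173,.1386,4.6004,.029)
E
```

```text
radial tilt -19.8 tang -34.9 q4 -0.0487 j6 1.87 tilt mrad world [-10.1 -38.9] tool-ish [39.8 -5.7]
t 53.5 at [0.5176 0.139  0.0288] phi -1.683 w 0.0116 F [-4.6 -0.1 19.8] | move mm [-0.3 -0.4  0.2] turn -0.0
```

Emit:
play_rows(series=[{"dx": 0, "dy": 0, "dz": 0, "turn": 0, "fingers": 0.45}, {"dx": 0, "dy": 0, "dz": 0, "turn": 0, "fingers": 0.45}, {"dx": 0, "dy": 0, "dz": 15, "turn": 0, "fingers": 0.45}, {"dx": 0, "dy": 0, "dz": 35, "turn": 0, "fingers": 0.45}, {"dx": 0, "dy": 0, "dz": 35, "turn": 0, "fingers": 0.3}, {"dx": 0, "dy": 0, "dz": 35, "turn": 0.12, "fingers": 0.0}, {"dx": 0, "dy": 0, "dz": 35, "turn": 0.12, "fingers": 0.0}, {"dx": -3, "dy": 20, "dz": 25, "turn": 0.12, "fingers": 0.0}, {"dx": -3, "dy": 20, "dz": 0, "turn": 0.12, "fingers": 0.0}, {"dx": -3, "dy": 20, "dz": 0, "turn": 0.12, "fingers": 0.0}, {"dx": -3, "dy": 20, "dz": 0, "turn": 0.12, "fingers": 0.0}, {"dx": -3, "dy": 20, "dz": 0, "turn": 0.12, "fingers": 0.0}, {"dx": -3, "dy": 20, "dz": 0, "turn": 0.12, "fingers": 0.0}, {"dx": -3, "dy": 20, "dz": 0, "turn": 0.12, "fingers": 0.0}, {"dx": -3, "dy": 20, "dz": 0, "turn": 0.12, "fingers": 0.0}, {"dx": -3, "dy": 20, "dz": 0, "turn": 0.12, "fingers": 0.0}, {"dx": -3, "dy": 20, "dz": 0, "turn": 0.12, "fingers": 0.0}, {"dx": 0, "dy": 0, "dz": 0, "turn": 0.05, "fingers": 0.0}, {"dx": 0, "dy": 0, "dz": 0, "turn": 0, "fingers": 0.0}, {"dx": 0, "dy": 0, "dz": 0, "turn": 0, "fingers": 0.0}])

```text
clock: 55.18
position: [0.4852, 0.3488, 0.2161]
ee_rot: [0.002, 0.998, -0.064, 0.025]
contact_force: [0.2, -0.4, 0.4]
width: 0.0426
```

```bash
cat >> h.py <<'E'
M['ibar']=[(-7,7,-30,30,8,40)]
def ifit(prior,z,save=None):
    p,q,phi,s=now(); w=get_image('wrist'); best=None
    for m in masks_of(w,'insert_grip')[:1]:
        r=m['region'].astype(np.uint8); cs,_=cv2.findContours(r,0,1); r=cv2.drawContours(np.zeros_like(r),cs,-1,1,-1)
        best=fit(w,M['insert']+M['ibar'],r>0,z,(p,q),S=2,yaws=[prior[2]],x0=prior[:2]); print('insert p %.2f'%m['p'],np.round(best,4))
    if save is not None:
        ov=w['pixels'][:,:,::-1].copy()
        for V in corners(M['insert']+M['ibar'],*(best or prior)[:3],z):
            h=cv2.convexHull(np.float32(project(w,V,(p,q)))); cv2.polylines(ov,[np.int32(h*16)],True,(0,0,255),1,cv2.LINE_AA,4)
        cv2.imwrite(save,ov)
    return best
E
python3 - <<'E'
from h import *
rt(); b=ifit((.487,.347,-.164),.034,'pics/i1.png') or (.487,.347,-.164); go(b[0],b[1],b[2],.1)
t=get_image('top')
for k in P:
    m=masks_of(t,f'plate_{k}_grip'); T=target(k,(.5551,.1165,-.1113))
    best=[fit(t,M[k],x['region'],.004,yaws=[T[2]],x0=T[:2]) for x in m if np.hypot(*(ray(t,np.array(x['xy']),.01)-T[:2]))<.05][:1]
    if best: print(k,np.round([(best[0][0]-T[0])*1e3,(best[0][1]-T[1])*1e3,np.sin(best[0][2]-T[2]),best[0][3]],3))
E
```

```text
radial tilt 36.6 tang -35.1 q4 -0.0328 j6 0.66 tilt mrad world [50.2 -7.1] tool-ish [50.7 -0.6]
insert p 0.58 [ 0.4877  0.3462 -0.1729  0.9634]
t 55.3 at [0.4853 0.3482 0.2162] phi -0.128 w 0.0427 F [-0.2  0.1  0.4] | move mm [   2.4   -1.9 -116.2] turn -0.045
blue [ 1.586 -0.168 -0.004  0.917]
red [1.547 0.414 0.015 0.945]
gold [-1.073  1.248 -0.033  0.896]
green [-0.298  0.889  0.001  0.933]
violet [ 2.002 -0.753 -0.004  0.928]
silver [ 1.171  1.427 -0.002  0.926]
```

View pics/i1.png

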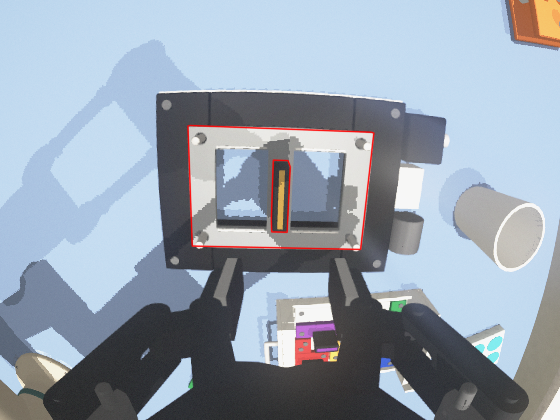

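Emit:
play_rows(series=[{"dx": 0, "dy": 0, "dz": 0, "turn": 0.12, "fingers": 0.0}, {"dx": 0, "dy": 0, "dz": 0, "turn": 0.12, "fingers": 0.0}, {"dx": 0, "dy": 0, "dz": 0, "turn": 0.12, "fingers": 0.0}, {"dx": 0, "dy": 0, "dz": 0, "turn": 0.12, "fingers": 0.0}, {"dx": 0, "dy": 0, "dz": 0, "turn": 0.12, "fingers": 0.0}, {"dx": 0, "dy": 0, "dz": -40, "turn": 0, "fingers": 0.0}, {"dx": 0, "dy": 0, "dz": 40, "turn": 0, "fingers": 0.0}, {"dx": 0, "dy": 0, "dz": -40, "turn": 0, "fingers": 0.0}, {"dx": 0, "dy": 0, "dz": 40, "turn": 0, "fingers": 0.0}, {"dx": 0, "dy": 0, "dz": 0, "turn": -0.12, "fingers": 0.0}, {"dx": 0, "dy": 0, "dz": 0, "turn": -0.12, "fingers": 0.0}, {"dx": 0, "dy": 0, "dz": 0, "turn": -0.12, "fingers": 0.0}, {"dx": 0, "dy": 0, "dz": 0, "turn": -0.12, "fingers": 0.0}, {"dx": 0, "dy": 0, "dz": 0, "turn": -0.12, "fingers": 0.0}, {"dx": 0, "dy": 0, "dz": 0, "turn": -0.045, "fingers": 0.0}, {"dx": 0, "dy": 0, "dz": 0, "turn": 0, "fingers": 0.0}])

```text
clock: 56.97
position: [0.4614, 0.3317, 0.1991]
ee_rot: [0.0, 0.996, -0.087, -0.019]
contact_force: [0.4, 0.4, -0.5]
width: 0.0428
```

```bash
python3 - <<'E'
from h import *
rt(); go(.4877,.3462,-.173,.1)
E
```

```text
radial tilt -28.7 tang 24.2 q4 0.0209 j6 0.66 tilt mrad world [-37.5   2.9] tool-ish [-37.4  -3.6]
t 57.0 at [0.4614 0.3317 0.1991] phi -0.174 w 0.0428 F [ 0.4  0.4 -0.5] | move mm [ 26.3  14.5 -99.1] turn 0.001
```

Emit:
play_rows(series=[{"dx": 9, "dy": 5, "dz": -25, "turn": 0, "fingers": 0.0}, {"dx": 9, "dy": 5, "dz": -25, "turn": 0, "fingers": 0.0}, {"dx": 6, "dy": 4, "dz": -25, "turn": 0, "fingers": 0.0}, {"dx": 0, "dy": 0, "dz": -15, "turn": 0, "fingers": 0.0}, {"dx": 0, "dy": 0, "dz": -2, "turn": 0, "fingers": 0.0}, {"dx": 0, "dy": 0, "dz": -1, "turn": 0, "fingers": 0.0}, {"dx": 0, "dy": 0, "dz": -1, "turn": 0, "fingers": 0.0}, {"dx": 0, "dy": 0, "dz": -1, "turn": 0, "fingers": 0.0}, {"dx": 0, "dy": 0, "dz": -1, "turn": 0, "fingers": 0.0}, {"dx": 0, "dy": 0, "dz": -1, "turn": 0, "fingers": 0.0}])

```text
clock: 57.8
position: [0.4898, 0.3472, 0.1048]
ee_rot: [-0.003, 0.996, -0.083, -0.013]
contact_force: [0.3, 0.6, 0.7]
width: 0.0428
```

```bash
python3 - <<'E'
from h import *
rt(); b=ifit((.4877,.3462,-.172),.034); go(b[0],b[1],b[2],.06)
E
```

```text
radial tilt -16.0 tang 21.9 q4 0.0221 j6 0.64 tilt mrad world [-25.8   8.6] tool-ish [-26.8   4.2]Traceback (most recent call last):
  File "<stdin>", line 2, in <module>
TypeError: 'NoneType' object is not subscriptable
```

Emit:
play_rows(series=[{"dx": -2.5, "dy": -1, "dz": -14, "turn": -0.006, "fingers": 0.0}, {"dx": -0.5, "dy": 0, "dz": -14, "turn": 0, "fingers": 0.0}, {"dx": -0.5, "dy": 0, "dz": -9, "turn": 0, "fingers": 0.0}, {"dx": -0.5, "dy": 0, "dz": -4, "turn": 0, "fingers": 0.0}, {"dx": -0.5, "dy": 0, "dz": -1, "turn": 0, "fingers": 0.0}])

```text
clock: 58.32
position: [0.487, 0.3472, 0.0646]
ee_rot: [-0.005, 0.996, -0.086, -0.01]
contact_force: [-0.1, -0.4, 0.4]
width: 0.0426
```

```bash
python3 - <<'E'
from h import *
rt(); go(.4877,.3462,-.173,.06)
E
```

```text
radial tilt -8.5 tang 21.1 q4 0.0236 j6 0.65 tilt mrad world [-19.1  12.2] tool-ish [-20.9   8.8]
t 58.3 at [0.487  0.3472 0.0646] phi -0.171 w 0.0426 F [-0.1 -0.4  0.4] | move mm [ 0.7 -1.  -4.6] turn -0.002
```

Emit:
play_rows(series=[{"dx": 0, "dy": -1, "dz": -3.5, "turn": -0.002, "fingers": 0.0}, {"dx": 0, "dy": -0.3, "dz": -2, "turn": 0, "fingers": 0.5}, {"dx": -0.3, "dy": 0, "dz": -1, "turn": 0, "fingers": 0.9}, {"dx": -0.3, "dy": 0, "dz": -0.5, "turn": 0, "fingers": 0.9}, {"dx": 0, "dy": 0, "dz": 0, "turn": 0, "fingers": 0.9}, {"dx": 0, "dy": 0, "dz": 0, "turn": 0, "fingers": 0.9}], squeeze=90)

```text
clock: 58.82
position: [0.4875, 0.3462, 0.0593]
ee_rot: [-0.006, 0.996, -0.086, -0.008]
contact_force: [-0.3, -0.2, -3.4]
width: 0.0125
```

```bash
python3 - <<'E'
from h import *
rt(); go(.4877,.3462,-.173,.06); print(get_state()['moment'])
E
```

```text
radial tilt -5.2 tang 19.9 q4 0.0230 j6 0.65 tilt mrad world [-15.8  13.2] tool-ish [-17.8  10.3]
t 58.8 at [0.4875 0.3462 0.0593] phi -0.172 w 0.0125 F [-0.3 -0.2 -3.4] | move mm [ 0.2 -0.   0.7] turn -0.001
[-0.08435962 -0.10054762  0.07874182]
```

Emit:
play_rows(series=[{"dx": 0, "dy": 0, "dz": 6, "turn": 0, "fingers": 0.9}, {"dx": 0, "dy": 0, "dz": 6, "turn": 0, "fingers": 0.9}])

```text
clock: 58.98
position: [0.4865, 0.3457, 0.07]
ee_rot: [-0.005, 0.996, -0.086, -0.01]
contact_force: [2.8, 0.5, -5.3]
width: 0.0124
```

```bash
python3 - <<'E'
from h import *
rt(); go(.4875,.3462,-.172,.1)
E
```

```text
radial tilt -8.5 tang 20.3 q4 0.0226 j6 0.65 tilt mrad world [-18.7  11.7] tool-ish [-20.4   8.3]
t 59.0 at [0.4865 0.3457 0.07  ] phi -0.172 w 0.0124 F [ 2.8  0.5 -5.3] | move mm [ 1.   0.5 30. ] turn 0.0
```

Emit:
play_rows(series=[{"dx": 1.2, "dy": 0.6, "dz": 7, "turn": 0, "fingers": 0.9}, {"dx": 0.3, "dy": 0.2, "dz": 7, "turn": 0, "fingers": 0.9}, {"dx": 0.2, "dy": 0.1, "dz": 7, "turn": 0, "fingers": 0.9}])

```text
clock: 59.23
position: [0.4875, 0.3462, 0.0921]
ee_rot: [-0.004, 0.996, -0.086, -0.011]
contact_force: [0.4, -0.2, -3.9]
width: 0.0121
```

```bash
python3 - <<'E'
from h import *
rt(); go(.4875,.3462,-.172,.1)
E
```

```text
radial tilt -11.2 tang 20.9 q4 0.0221 j6 0.65 tilt mrad world [-21.3  10.5] tool-ish [-22.8   6.7]
t 59.2 at [0.4875 0.3462 0.0921] phi -0.173 w 0.0121 F [ 0.4 -0.2 -3.9] | move mm [ 0.  -0.   7.9] turn 0.001
```

Emit:
play_rows(series=[{"dx": 0.2, "dy": 0, "dz": 12, "turn": 0, "fingers": 0.9}, {"dx": 0.2, "dy": 0, "dz": 20, "turn": 0, "fingers": 0.9}, {"dx": 0, "dy": 0, "dz": 20, "turn": 0, "fingers": 0.9}, {"dx": 6, "dy": -20, "dz": 5, "turn": 0.005, "fingers": 0.9}, {"dx": 6, "dy": -20, "dz": 0, "turn": 0.005, "fingers": 0.9}, {"dx": 6, "dy": -20, "dz": 0, "turn": 0.005, "fingers": 0.9}, {"dx": 6, "dy": -20, "dz": 0, "turn": 0.005, "fingers": 0.9}, {"dx": 6, "dy": -20, "dz": 0, "turn": 0.005, "fingers": 0.9}, {"dx": 6, "dy": -20, "dz": 0, "turn": 0.005, "fingers": 0.9}, {"dx": 6, "dy": -20, "dz": 0, "turn": 0.005, "fingers": 0.9}, {"dx": 6, "dy": -20, "dz": 0, "turn": 0.005, "fingers": 0.9}, {"dx": 6, "dy": -20, "dz": 0, "turn": 0.005, "fingers": 0.9}, {"dx": 6, "dy": -20, "dz": 0, "turn": 0.005, "fingers": 0.9}, {"dx": 6, "dy": -20, "dz": 0, "turn": 0.005, "fingers": 0.9}, {"dx": 0, "dy": -6, "dz": 0, "turn": 0, "fingers": 0.9}, {"dx": 0, "dy": 0, "dz": 0, "turn": 0, "fingers": 0.9}, {"dx": 0, "dy": 0, "dz": 0, "turn": 0, "fingers": 0.9}])

```text
clock: 60.65
position: [0.5544, 0.1117, 0.1663]
ee_rot: [-0.007, 0.998, -0.057, -0.007]
contact_force: [-0.6, 0.2, -3.0]
width: 0.0126
```

```bash
python3 - <<'E'
from h import *
rt(); go(.554,.1133,-.112,.105)
E
```

```text
radial tilt -10.5 tang 17.0 q4 0.0166 j6 0.17 tilt mrad world [-13.6  14.6] tool-ish [-15.2  13. ]
t 60.6 at [0.5544 0.1117 0.1663] phi -0.114 w 0.0126 F [-0.6  0.2 -3. ] | move mm [ -0.4   1.6 -61.3] turn 0.002
```

Emit:
play_rows(series=[{"dx": -0.5, "dy": 1, "dz": -18, "turn": 0.002, "fingers": 0.9}, {"dx": -0.5, "dy": 0, "dz": -18, "turn": 0, "fingers": 0.9}, {"dx": -0.5, "dy": 0, "dz": -18, "turn": 0, "fingers": 0.9}, {"dx": -0.5, "dy": 0, "dz": -4, "turn": 0, "fingers": 0.9}, {"dx": -0.3, "dy": 0, "dz": -1, "turn": 0, "fingers": 0.9}])

```text
clock: 61.07
position: [0.5517, 0.1183, 0.1087]
ee_rot: [-0.009, 0.998, -0.054, -0.005]
contact_force: [0.3, -0.7, -3.1]
width: 0.0122
```

```bash
python3 - <<'E'
from h import *
rt(); go(.554,.1133,-.112,.0755)
w=get_image('wrist')['pixels'][:,:,::-1]; t=get_image('top')['pixels'][:,:,::-1]
cv2.imwrite('pics/p1.png',np.hstack([w[:,60:500],cv2.resize(t[140:240,165:245],(336,420),interpolation=cv2.INTER_CUBIC)]))
E
```

```text
radial tilt -5.0 tang 20.2 q4 0.0222 j6 0.17 tilt mrad world [-9.1 18.7] tool-ish [-11.1  17.6]
t 61.1 at [0.5517 0.1183 0.1087] phi -0.109 w 0.0122 F [ 0.3 -0.7 -3.1] | move mm [  2.3  -5.  -33.2] turn -0.003
```

View pics/p1.png

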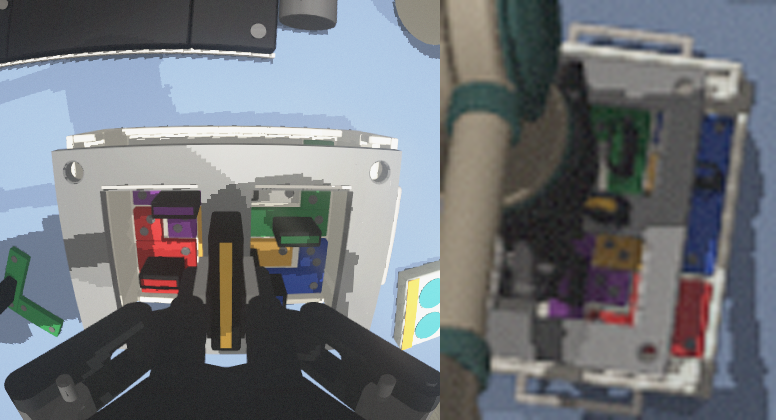

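Emit:
play_rows(series=[{"dx": 2, "dy": -5, "dz": -2, "turn": -0.003, "fingers": 0.9}, {"dx": -0.2, "dy": 0, "dz": -5, "turn": 0, "fingers": 0.9}, {"dx": -0.2, "dy": 0, "dz": -3, "turn": 0, "fingers": 0.9}, {"dx": -0.2, "dy": 0, "dz": 0, "turn": 0, "fingers": 0.9}])

```text
clock: 61.5
position: [0.556, 0.1135, 0.102]
ee_rot: [-0.01, 0.998, -0.056, -0.001]
contact_force: [-0.7, -0.0, -3.4]
width: 0.0126
```

```bash
python3 - <<'E'
from h import *
rt(); go(.554,.1133,-.112,.0755)
E
```

```text
radial tilt 2.5 tang 19.0 q4 0.0223 j6 0.17 tilt mrad world [-1.4 19.1] tool-ish [-3.5 18.8]
t 61.5 at [0.556  0.1135 0.102 ] phi -0.111 w 0.0126 F [-0.7 -0.  -3.4] | move mm [ -2.   -0.2 -26.5] turn -0.001
```

Emit:
play_rows(series=[{"dx": -2.5, "dy": 0, "dz": -8, "turn": 0, "fingers": 0.9}, {"dx": -0.5, "dy": 0, "dz": -8, "turn": 0, "fingers": 0.9}, {"dx": -0.5, "dy": 0, "dz": -6, "turn": 0, "fingers": 0.9}, {"dx": -0.3, "dy": 0, "dz": -3, "turn": 0, "fingers": 0.9}, {"dx": -0.3, "dy": 0, "dz": -1.5, "turn": 0, "fingers": 0.9}])

```text
clock: 61.92
position: [0.5526, 0.1134, 0.0744]
ee_rot: [-0.01, 0.998, -0.056, 0.0]
contact_force: [-1.5, 1.4, 19.1]
width: 0.0124
```

```bash
python3 - <<'E'
from h import *
rt(); go(.554,.1133,-.112,.0755)
E
```

```text
radial tilt 5.4 tang 19.1 q4 0.0239 j6 0.17 tilt mrad world [ 1.4 19.8] tool-ish [-0.8 19.8]
t 61.9 at [0.5526 0.1134 0.0744] phi -0.112 w 0.0124 F [-1.5  1.4 19.1] | move mm [ 1.4 -0.1  1.1] turn -0.0
```

Emit:
play_rows(series=[{"dx": 0, "dy": 0, "dz": 0, "turn": 0, "fingers": 0.35}, {"dx": 0, "dy": 0, "dz": 0, "turn": 0, "fingers": 0.35}, {"dx": 0, "dy": 0, "dz": 0, "turn": 0, "fingers": 0.35}, {"dx": 0, "dy": 0, "dz": 12, "turn": 0, "fingers": 0.35}, {"dx": 0, "dy": 0, "dz": 25, "turn": 0, "fingers": 0.35}, {"dx": 0, "dy": 0, "dz": 35, "turn": 0, "fingers": 0.35}, {"dx": 0, "dy": 0, "dz": 35, "turn": 0, "fingers": 0.35}, {"dx": 0, "dy": 0, "dz": 30, "turn": 0, "fingers": 0.35}, {"dx": -10, "dy": -25, "dz": 0, "turn": 0, "fingers": 0.35}, {"dx": -10, "dy": -30, "dz": 0, "turn": 0, "fingers": 0.35}, {"dx": -10, "dy": -30, "dz": 0, "turn": 0, "fingers": 0.35}, {"dx": -10, "dy": -30, "dz": 0, "turn": 0, "fingers": 0.35}, {"dx": -10, "dy": -30, "dz": 0, "turn": 0, "fingers": 0.35}, {"dx": -10, "dy": -30, "dz": 0, "turn": 0, "fingers": 0.35}, {"dx": 0, "dy": 0, "dz": 0, "turn": 0, "fingers": 0.35}, {"dx": 0, "dy": 0, "dz": 0, "turn": 0, "fingers": 0.35}])

```text
clock: 63.25
position: [0.4934, -0.0674, 0.2249]
ee_rot: [-0.009, 0.998, -0.054, 0.01]
contact_force: [0.4, -0.4, 0.4]
width: 0.0276
```

```bash
python3 - <<'E'
from h import *
rt(); go(.5,0,-.11,.2); b=ifit((.554,.1133,-.112),.05)
w=get_image('wrist')['pixels'][:,:,::-1]; t=get_image('top'); tp=t['pixels'][:,:,::-1]
m=masks_of(t,'insert_grip')
if m:
    r=m[0]['region'].astype(np.uint8); cs,_=cv2.findContours(r,0,1); r=cv2.drawContours(np.zeros_like(r),cs,-1,1,-1)
    print('top insert (tray there .5551 .1165 -.1113)',np.round(fit(t,M['insert']+M['ibar'],r>0,.05,yaws=[-.111],x0=(.555,.1165)),4))
cv2.imwrite('pics/f1.png',np.hstack([cv2.resize(tp[120:330,40:450],(800,410),interpolation=cv2.INTER_CUBIC)]))
E
```

```text
radial tilt 17.7 tang 20.0 q4 0.0237 j6 -0.19 tilt mrad world [20.2 17.5] tool-ish [18.2 19.6]
t 63.2 at [ 0.4934 -0.0674  0.2249] phi -0.108 w 0.0276 F [ 0.4 -0.4  0.4] | move mm [  6.6  67.4 -24.9] turn -0.002
insert p 0.64 [ 0.5535  0.1149 -0.11    0.5447]
top insert (tray there .5551 .1165 -.1113) [ 0.5545  0.1169 -0.123   0.3158]
```

View pics/f1.png

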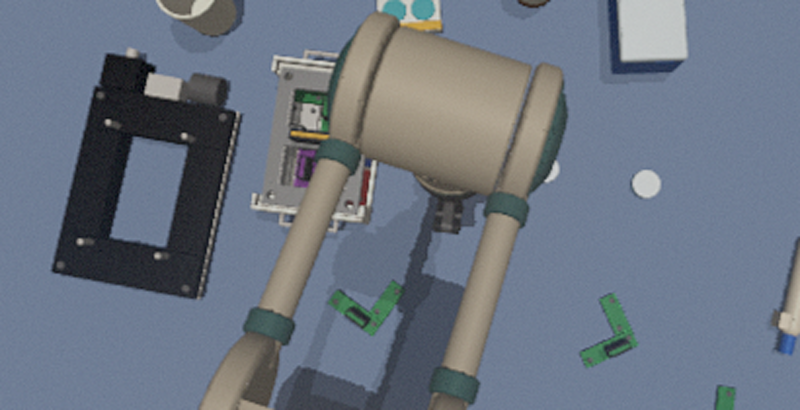

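Emit:
play_rows(series=[{"dx": -5, "dy": -35, "dz": 0, "turn": 0, "fingers": 0.35}, {"dx": -5, "dy": -35, "dz": 0, "turn": 0, "fingers": 0.35}, {"dx": -5, "dy": -35, "dz": 0, "turn": 0, "fingers": 0.35}, {"dx": -5, "dy": -35, "dz": 0, "turn": 0, "fingers": 0.35}, {"dx": -5, "dy": -35, "dz": 0, "turn": 0, "fingers": 0.35}, {"dx": -5, "dy": -35, "dz": 0, "turn": 0, "fingers": 0.35}, {"dx": -5, "dy": -35, "dz": 0, "turn": 0, "fingers": 0.35}, {"dx": 0, "dy": 0, "dz": 0, "turn": 0, "fingers": 0.35}, {"dx": 0, "dy": 0, "dz": 0, "turn": 0, "fingers": 0.35}])

```text
clock: 64.25
position: [0.4631, -0.3102, 0.2231]
ee_rot: [-0.011, 0.999, -0.04, 0.01]
contact_force: [-0.0, 0.4, -0.6]
width: 0.0277
```

```bash
python3 - <<'E'
from h import *
t=get_image('top'); tp=t['pixels'][:,:,::-1].copy(); s=get_image('scene')['pixels'][:,:,::-1]
for x in masks_of(t,'insert_grip')[:1]:
    r=x['region'].astype(np.uint8); cs,_=cv2.findContours(r,0,1); r=cv2.drawContours(np.zeros_like(r),cs,-1,1,-1)
    print(x['p'],np.round(fit(t,M['insert']+M['ibar'],r>0,.05,yaws=[-.111],x0=(.555,.1165)),4))
cv2.imwrite('pics/f2.png',np.hstack([cv2.resize(tp[135:255,155:255],(400,480),interpolation=cv2.INTER_CUBIC),cv2.resize(s[160:256,290:370],(400,480),interpolation=cv2.INTER_CUBIC)]))
E
```

```text
0.81 [ 0.5545  0.1174 -0.1079  0.9813]
```

```bash
python3 -c "
from rig import sign_off; print(sign_off())"
```

```text
the job is handed in; nothing more can be done
None
```

I packed all six plates flat in the tray, then lifted the insert off its pins and laid it on the tray's two end ledges. I handed the job in at about 64 s of the 210 s allowed. For green I took the look-alike farthest from the base.

**Plates:** the top-camera fits put all six within about 2.5 mm of their slots. The largest angle error was gold's, about 0.03 rad. The wrist picture before the last plate showed five lying side by side without overlap. After violet was placed I had only the fit to go by.

**Insert:** I raised it in steps, within about 1 mm sideways, with the tool's tilt changing by only about 5 mrad while it cleared the pins. The last top-camera fit matched at 0.98 overlap, 1 mm and 0.003 rad from the tray's centre at ledge height. No view showed its height directly.

**What went wrong or disagreed:**
- Red was knocked about 3 cm towards the tip box early on. On my first try at it a fingertip came down on the box lid (about 15 N measured). I backed off, moved red clear and gripped it again. The box looked in place in a later picture, but I did not measure it.
- Gold briefly rested on the top of blue's finger bar while being lowered (about 13 N). I raised it and placed it correctly.
- The tool slowly tilted during moves; I cancelled that with small up-and-down movements in the air.
- The wrist and top cameras differed by 3 to 5 mm in y. I used the wrist camera throughout for picking up and placing.
- I had used up my picture views before a final close-up, so the last check was numeric only.

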